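# Stand up the drip stands and hang the wash baskets to drain

### The arm

A 6-joint arm with a two-finger parallel gripper is mounted at the origin on a cart in front of the work surface, level with it; the furniture and walls round the work are solid. World frame = base frame: x ahead of the robot, y to its left, z up, the work surface at z = 0. Lengths are in m, angles in rad, forces in N, time in s.
With the tool pointing down it reaches from about 0.25 to 0.8 m from the base axis. Payload 3.9 kg.
Tool frame: the origin (TCP) lies between the finger pads; the fingertips stand 22 mm ahead of it and the grasp point (between the pads) lies 3 mm ahead of it; z points along the fingers, y is the direction in which the jaws open and shut (so a half turn about z gives the same grasp; the last joint's range is limited). The gripper opens to 85 mm and grips with 20 to 120 N. Pads are 22 mm wide; open, the fingers measure 114 mm over their backs; the gripper's body (76 mm by 85 mm) begins 54 mm behind the grasp point. The pads swing forward as they close: fully open they stand 13 mm farther back than shut.
Start: joints at [-1.222, 0.26, -0.138, 1.173, 0, 1.571], TCP at [0.179, -0.493, 0.253] pointing down, gripper open.
Joint ranges: [-2.78, 2.78], [-0.83, 1.72], [-1.28, 1.37], [-1.9, 2.12], [-1.57, 1.48], [-3.14, 3.14]. Speed limits (rad/s): [2.57, 2.57, 3.14, 3.14, 3.14, 3.14].

### API

Orientations are given as a rotation vector (axis times angle).
In Python, from bench import ctrl, optics gives the robot as it stands.
- The arm moves only by the shell command python3 -m inch 'ROWS' [FORCE]. ROWS is JSON, a list of rows, each a list of 3 entries, a list of its own where there are three numbers: the shift along the tool's x, y, z in m, then the turn, a rotation vector about the tool's x, y, z in rad, then the finger opening in m, from 0 to 0.0854. A call has 1 to 5 rows; each row is the pose to reach, as a shift and turn from the pose commanded when the call began, along the tool's axes at that moment; what a row does not reach only later rows make up. A row lasts 1/12 s, in which the tool goes at most 41.7 mm and 7.16 degrees, less where a joint would pass 70% of its speed; a pose out of reach is approached as far as the arm can. A call with a gripper value outside its range is refused whole. The fingers move at their own pace and stop on an object; FORCE is the grip in N (left out, the last holds). Time passes only in rows, so rows that repeat a pose let the fingers close. It gives the time, the measured TCP pose, the force and the opening at its end, in the units of the state.
- ctrl.read_state(): the state, without advancing time (a new reading comes with each control period).
- optics.camera(name): name is "scene" or "side" or "wrist"; returns a dict with "frame" (420x560x3 uint8, red, green, blue), "fx", "fy", "cx", "cy" (pixels), "R" (3x3) and "t" (3): a world point X has camera coordinates R X + t; the wrist camera has in their place "tool_from_camera" (4x4, takes a point from camera to tool coordinates, whose origin is the TCP and whose axes are the flange's). Camera axes: x right, y down, z forward; pixel columns grow to the right and rows downward; lengths in m; the calibration is good to about 2 mm. A picture is of the moment at which its call begins: read the wrist's pose just before it. There is no depth.
- ctrl.job_done(): hands the job in, once; it reports no verdict.
The state is a dict: "time": time; "joints": joint angles; "joint_vel": joint speeds; "joint_efforts": joint torques, N m; "tcp_pos": TCP position; "tcp_rot": TCP orientation; "force": force on the tool from outside, world axes, zero at the start; "ft_torque": the same for the moment, N m; "grip_width": opening from 0.0 (shut) to 1.0 (fully open).
Only numpy, scipy, OpenCV 4.12 (cv2) and the standard library are available. Lean on these libraries where they do the work, as an engineer would, in place of code of your own. Each camera call takes 0.05 s, during which the arm holds its last target.

### The job

The parts washing is done: raise the two hook stands that lie on the bench by lifting each at its red grip so that it tips up on the edge of its foot (do not hoist a stand into the air while it is still lying over), and set both upright with the whole foot flat in the drip tray. Then hang every wash basket that is there by its loop from a hook of its own on the stands, so that it hangs freely over the tray, and leave the other things on the bench where they are.

Things in the scene. Friction and masses are not known exactly. Their poses are not given: they have to be found in the camera images.
- drip_tray: stainless drip tray fixed to the bench, 150 mm along its x by 220 mm along its y; origin at the centre of its underside, z up. Floor 3 mm thick, straight rim 3 mm wide whose top is 12 mm above the bench. The wire coils of fixed iron stands rise to 180 mm close behind it, from 130 mm beyond its centre (away from the robot)
- stand_1_knob (a point): centre of the red grip (rounded block, 32 mm along x, 22 mm along y, 30 mm along z) on top of loose hook stand 1; z axis up the post (foot to grip), y axis along its two hook arms. At the start the stand lies on the bench on its grip and on a side of its foot, the arms level; the foot's edge there is parallel to y. Gripped across y, it can turn between the fingers as it tips up
- stand_1_foot (a point): centre of the underside of the foot of hook stand 1, axes as its grip, whose centre is 185 mm up the post. Square cast foot 72 x 72 x 15 mm, sides parallel to x and y; steel post 11 mm thick; 0.4 to 0.65 kg, centre of mass some 30 to 35 mm from the underside
- stand_1_hook_a (a point): hook a of stand 1: where a hung loop rests, on top of the low point of the V in the arm to the stand's +y, 50 mm from the post's axis, 138 mm above the foot's underside. The arm (8 mm round bar) slopes down from 149 mm at the post to the V and rises to its free tip, 65 mm from the axis, top at 151 mm. Axes as the grip
- stand_1_hook_b (a point): hook b of stand 1: where a hung loop rests, on top of the low point of the V in the arm to the stand's -y, 50 mm from the post's axis, 138 mm above the foot's underside. The arm (8 mm round bar) slopes down from 149 mm at the post to the V and rises to its free tip, 65 mm from the axis, top at 151 mm. Axes as the grip
- stand_2_knob (a point): centre of the red grip (rounded block, 32 mm along x, 22 mm along y, 30 mm along z) on top of loose hook stand 2; z axis up the post (foot to grip), y axis along its two hook arms. At the start the stand lies on the bench on its grip and on a side of its foot, the arms level; the foot's edge there is parallel to y. Gripped across y, it can turn between the fingers as it tips up
- stand_2_foot (a point): centre of the underside of the foot of hook stand 2, axes as its grip, whose centre is 185 mm up the post. Square cast foot 72 x 72 x 15 mm, sides parallel to x and y; steel post 11 mm thick; 0.4 to 0.65 kg, centre of mass some 30 to 35 mm from the underside
- stand_2_hook_a (a point): hook a of stand 2: where a hung loop rests, on top of the low point of the V in the arm to the stand's +y, 50 mm from the post's axis, 138 mm above the foot's underside. The arm (8 mm round bar) slopes down from 149 mm at the post to the V and rises to its free tip, 65 mm from the axis, top at 151 mm. Axes as the grip
- stand_2_hook_b (a point): hook b of stand 2: where a hung loop rests, on top of the low point of the V in the arm to the stand's -y, 50 mm from the post's axis, 138 mm above the foot's underside. The arm (8 mm round bar) slopes down from 149 mm at the post to the V and rises to its free tip, 65 mm from the axis, top at 151 mm. Axes as the grip
- basket_1_knob (a point): centre of the blue grip (rounded block 20 x 16 x 24 mm in x, y, z) of wire wash basket 1, 116 mm above its underside; z up. Basket 44 x 44 x 32 mm, 0.11 kg, upright on the bench at the start; a lifting loop of 6 mm bar stands in its y-z plane, so a hook arm passes through it along the basket's x. The grip sits on an 8 mm stem on the loop's top bar (upper side at 88 mm). None if absent
- basket_1_loop (a point): underside of the middle of the top bar of the loop of basket 1, which rests on a hook: 82 mm above the underside, 34 mm below the grip's centre, same axes. The loop's clear window is some 30 mm wide (y) and reaches from the rim, at 32 mm, up to this point. None if absent
- basket_2_knob (a point): centre of the blue grip (rounded block 20 x 16 x 24 mm in x, y, z) of wire wash basket 2, 116 mm above its underside; z up. Basket 44 x 44 x 32 mm, 0.11 kg, upright on the bench at the start; a lifting loop of 6 mm bar stands in its y-z plane, so a hook arm passes through it along the basket's x. The grip sits on an 8 mm stem on the loop's top bar (upper side at 88 mm). None if absent
- basket_2_loop (a point): underside of the middle of the top bar of the loop of basket 2, which rests on a hook: 82 mm above the underside, 34 mm below the grip's centre, same axes. The loop's clear window is some 30 mm wide (y) and reaches from the rim, at 32 mm, up to this point. None if absent
- basket_3_knob (a point): centre of the blue grip (rounded block 20 x 16 x 24 mm in x, y, z) of wire wash basket 3, 116 mm above its underside; z up. Basket 44 x 44 x 32 mm, 0.11 kg, upright on the bench at the start; a lifting loop of 6 mm bar stands in its y-z plane, so a hook arm passes through it along the basket's x. The grip sits on an 8 mm stem on the loop's top bar (upper side at 88 mm). None if absent
- basket_3_loop (a point): underside of the middle of the top bar of the loop of basket 3, which rests on a hook: 82 mm above the underside, 34 mm below the grip's centre, same axes. The loop's clear window is some 30 mm wide (y) and reaches from the rim, at 32 mm, up to this point. None if absent
- basket_4_knob (a point): centre of the blue grip (rounded block 20 x 16 x 24 mm in x, y, z) of wire wash basket 4, 116 mm above its underside; z up. Basket 44 x 44 x 32 mm, 0.11 kg, upright on the bench at the start; a lifting loop of 6 mm bar stands in its y-z plane, so a hook arm passes through it along the basket's x. The grip sits on an 8 mm stem on the loop's top bar (upper side at 88 mm). None if absent
- basket_4_loop (a point): underside of the middle of the top bar of the loop of basket 4, which rests on a hook: 82 mm above the underside, 34 mm below the grip's centre, same axes. The loop's clear window is some 30 mm wide (y) and reaches from the rim, at 32 mm, up to this point. None if absent
- reel: solder reel, white, 54 mm across and 35 mm high, a bystander; origin at its underside's centre
- cutters: side cutters with red sleeves, 154 mm long, a bystander; origin at its underside's centre

How it is judged:
By the outcome, as a careful person would: the job done as asked, in the order asked, and still so for the second after the job is handed in, with the robot touching nothing.
Of basket_1, basket_2, basket_3, basket_4 only 2 to 4 are there at a start; the rules pass over those that are not, and their reading is None.
At some moment in a run one of basket_1, basket_2, basket_3, basket_4 may be knocked a few centimetres aside while the robot is not near it.
Once in a run the grip may slacken for a moment while it holds something.
It also fails if it takes over 210 s, if anything falls off the work surface, if the arm or the gripper's body presses on something with over 40 N, if the wrist force passes 120 N, or if a joint passes its speed limit or range.

## Working session

There is one attempt and no reset: what is moved stays moved. The work goes in short steps, Python scripts to look and compute and a shell command to move; the robot and the scene stay as the last step left them, time stands still between calls to the robot, and variables do not carry over. Pictures are saved under pics/ and viewed, and the job is handed in when it is done.

```bash
ls -la; mkdir -p pics
python3 - <<'E'
from bench import ctrl, optics
import cv2
s=ctrl.read_state(); print(s)
for n in ["scene","side","wrist"]:
    c=optics.camera(n); cv2.imwrite(f"pics/{n}0.png",c["frame"][:,:,::-1])
    print(n,{k:v for k,v in c.items() if k!="frame"})
E
```

```text
total 12
drwxr-xr-x  3 agent agent 4096 Dec  7 15:10 .
drwxr-xr-x 23 root  root  4096 Dec  7 15:10 ..
drwxr-xr-x  2 agent agent 4096 Dec  7 15:10 pics
{'time': 0.0, 'joints': array([-1.22203081e+00,  2.60665693e-01, -1.39372273e-01,  1.17274168e+00,
       -2.03729407e-05,  1.57080582e+00]), 'joint_vel': array([ 1.61866678e-04, -9.48779821e-05, -9.37777705e-04,  1.02001667e-03,
       -1.97746258e-03,  8.18707402e-04]), 'joint_efforts': array([ 7.55971651e-04, -4.05679464e+01,  2.53920561e+01,  1.88265037e-02,
        3.86538422e-04, -2.25484932e-06]), 'tcp_pos': array([ 0.17918216, -0.49277716,  0.25247329]), 'tcp_rot': array([-3.09202909e+00, -5.44714295e-01,  5.71697203e-04]), 'force': array([ 0.35999468, -0.47483734, -0.21002932]), 'ft_torque': array([ 0.06784156,  0.02887299, -0.00049359]), 'grip_width': 1.0008148465509037}
scene {'fx': 514.2661095133337, 'fy': 514.2661095133337, 'cx': 273.09128246992475, 'cy': 207.88031381511823, 'R': array([[-0.77098166, -0.63650475,  0.02118921],
       [-0.42139411,  0.48491207, -0.76634672],
       [ 0.47750842, -0.59976827, -0.64207767]]), 't': array([0.46355777, 0.30880874, 1.39034727])}
side {'fx': 453.2015615901648, 'fy': 453.2015615901648, 'cx': 276.21775562402553, 'cy': 210.4290065338779, 'R': array([[ 0.89765297, -0.44032604, -0.01822432],
       [-0.28037827, -0.53869998, -0.79447489],
       [ 0.34001054,  0.71827245, -0.60702349]]), 't': array([-0.50906324,  0.25356304,  1.36402273])}
wrist {'fx': 319.56562034412207, 'fy': 319.56562034412207, 'cx': 278.16700494629225, 'cy': 212.53023449678454, 'tool_from_camera': array([[-2.07347772e-04, -9.48423398e-01, -3.17006334e-01,
         8.05745584e-02],
       [ 9.99999962e-01, -2.54521412e-04,  1.07399424e-04,
         7.66547867e-04],
       [-1.82545027e-04, -3.17006300e-01,  9.48423414e-01,
        -1.20214291e-01],
       [ 0.00000000e+00,  0.00000000e+00,  0.00000000e+00,
         1.00000000e+00]])}
```

View pics/scene0.png

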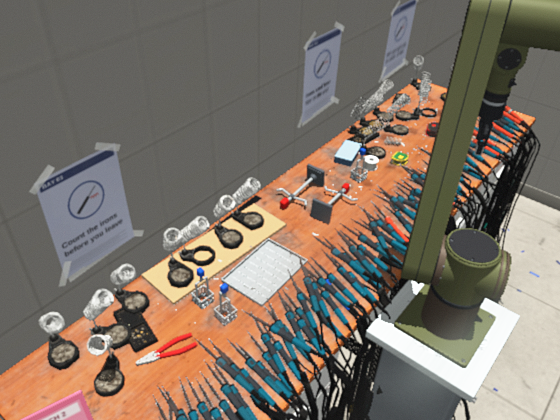

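View pics/side0.png

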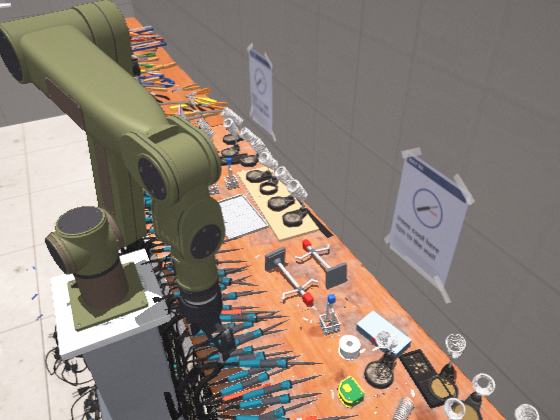

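View pics/wrist0.png

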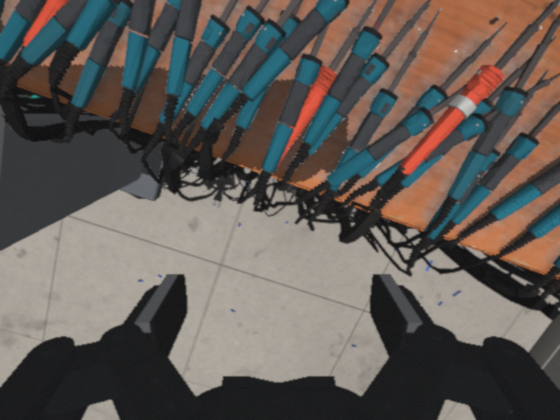

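Run:
```python
import cv2
a=cv2.imread("pics/scene0.png"); b=cv2.imread("pics/side0.png")
cv2.imwrite("pics/s0a.png",cv2.resize(a[200:350,150:350],None,fx=4,fy=4,interpolation=cv2.INTER_CUBIC))
cv2.imwrite("pics/s0b.png",cv2.resize(a[120:240,260:420],None,fx=4.8,fy=4.8,interpolation=cv2.INTER_CUBIC))
cv2.imwrite("pics/d0a.png",cv2.resize(b[130:280,190:350],None,fx=4,fy=4,interpolation=cv2.INTER_CUBIC))
cv2.imwrite("pics/d0b.png",cv2.resize(b[220:380,240:400],None,fx=3.7,fy=3.7,interpolation=cv2.INTER_CUBIC))
```

```text
(no output)
```

View pics/s0a.png

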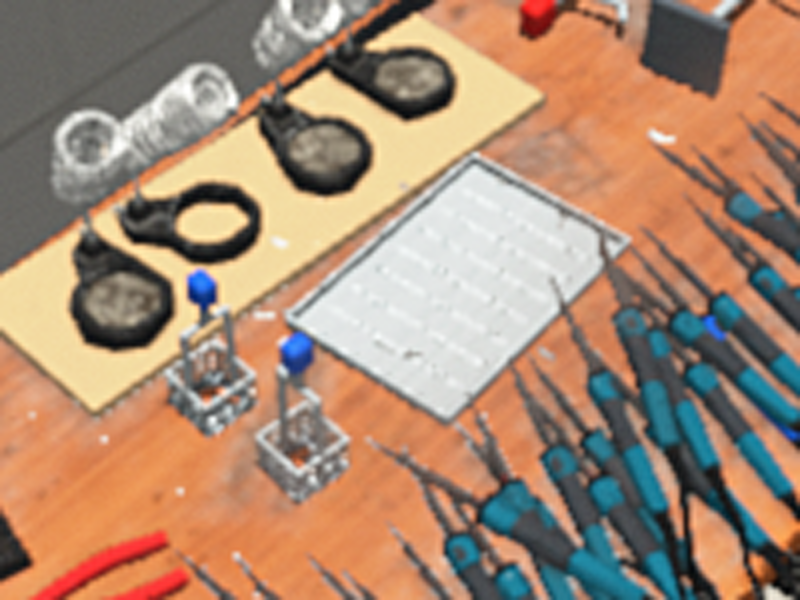

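View pics/s0b.png

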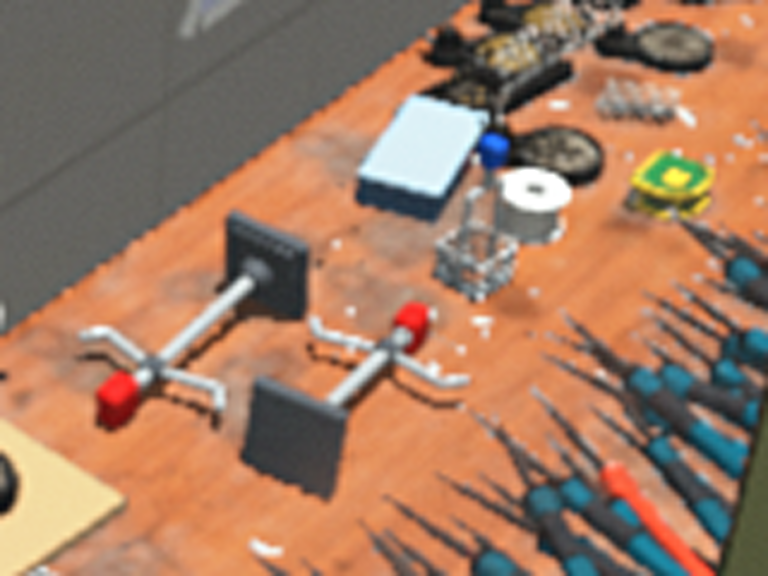

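View pics/d0a.png

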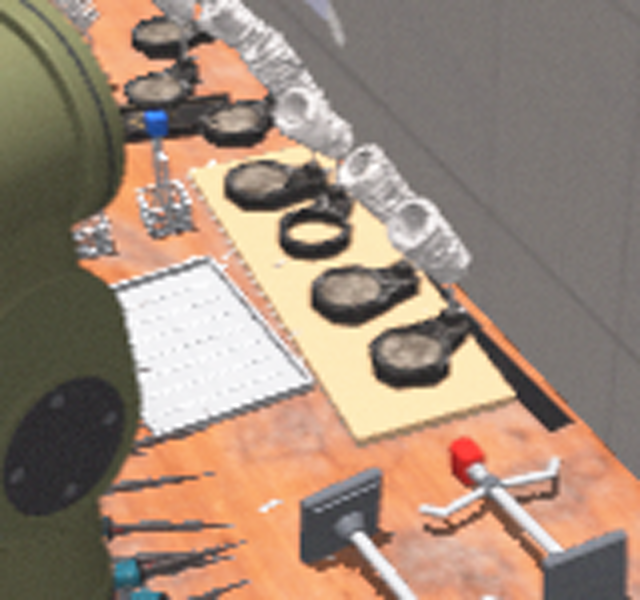

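View pics/d0b.png

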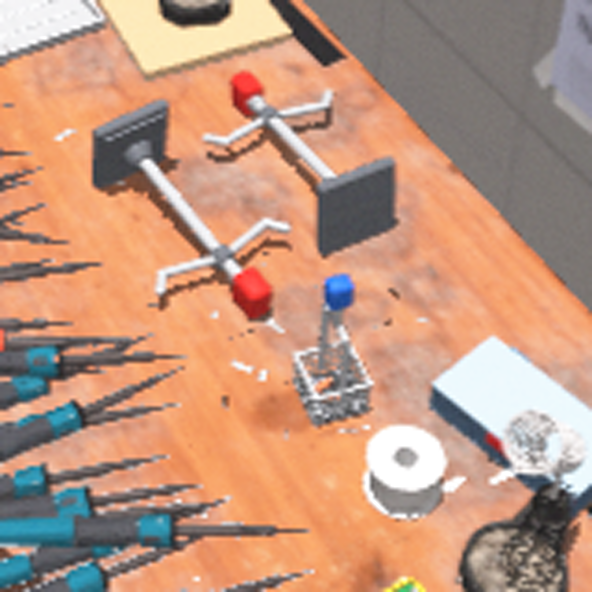

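```bash
cat > h.py <<'E'
import numpy as np, cv2
from bench import ctrl, optics
from scipy.spatial.transform import Rotation as Rn
def cam(n):
    s=ctrl.read_state(); c=optics.camera(n)
    if n=="wrist":
        T=np.eye(4);T[:3,:3]=Rn.from_rotvec(s["tcp_rot"]).as_matrix();T[:3,3]=s["tcp_pos"]
        W=np.linalg.inv(T@c["tool_from_camera"]); c["R"]=W[:3,:3]; c["t"]=W[:3,3]
    return c
def ray(c,u,v):
    d=np.array([(u-c["cx"])/c["fx"],(v-c["cy"])/c["fy"],1.]); d=c["R"].T@d
    return -c["R"].T@c["t"], d/np.linalg.norm(d)
def plane(c,u,v,z):
    o,d=ray(c,u,v); return o+d*(z-o[2])/d[2]
def tri(rays):
    A=np.zeros((3,3));b=np.zeros(3)
    for o,d in rays:
        P=np.eye(3)-np.outer(d,d);A+=P;b+=P@o
    x=np.linalg.solve(A,b)
    return x,[np.linalg.norm((np.eye(3)-np.outer(d,d))@(x-o)) for o,d in rays]
def proj(c,X):
    p=c["R"]@np.asarray(X)+c["t"]; return np.array([c["fx"]*p[0]/p[2]+c["cx"],c["fy"]*p[1]/p[2]+c["cy"]])
def blobs(c,col,amin=15):
    h=cv2.cvtColor(c["frame"],cv2.COLOR_RGB2HSV)
    if col=="red": m=((h[...,0]<5)|(h[...,0]>174))&(h[...,1]>190)&(h[...,2]>110)
    else: m=(h[...,0]>106)&(h[...,0]<126)&(h[...,1]>170)&(h[...,2]>70)
    n,l,st,ce=cv2.connectedComponentsWithStats(m.astype(np.uint8))
    return [(ce[i].round(1),int(st[i,4]),st[i,:4]) for i in range(1,n) if st[i,4]>=amin]
def save(c,name,box=None,f=1):
    im=c["frame"][:,:,::-1]
    if box: im=im[box[1]:box[3],box[0]:box[2]]
    if f!=1: im=cv2.resize(im,None,fx=f,fy=f,interpolation=cv2.INTER_CUBIC)
    cv2.imwrite("pics/"+name,im)
def rel(X,s=None):
    "world point in tool frame"
    s=s or ctrl.read_state(); return Rn.from_rotvec(s["tcp_rot"]).inv().apply(np.asarray(X)-s["tcp_pos"])
E
python3 - <<'E'
from h import *
s=cam("scene");d=cam("side")
for c in (s,d):
    for col in ("red","blue"): 
        print(col,[(b[0].tolist(),b[1]) for b in blobs(c,col)])
# tray corners from s0a crop
for u,v in [(475,155),(630,240),(448,420),(288,318)]:
    print("tray",plane(s,150+u/4,200+v/4,.012).round(3))
for u,v in [(208,260),(312,382)]:
    print("tray side",plane(d,190+u/4,130+v/4,.012).round(3))
E
```

```text
red [([513.3, 117.3], 53), ([504.0, 132.5], 24), ([345.8, 187.1], 36), ([284.2, 202.5], 62), ([174.1, 341.7], 164), ([178.2, 350.7], 172)]
blue [([362.4, 150.6], 36), ([199.9, 271.9], 39), ([327.9, 281.4], 16), ([223.9, 287.6], 49)]
red [([305.3, 244.0], 45), ([307.2, 300.3], 58)]
blue [([228.7, 160.4], 23), ([330.7, 298.6], 42)]
tray [0.562 0.07  0.012]
tray [0.414 0.065 0.012]
tray [0.407 0.284 0.012]
tray [0.554 0.287 0.012]
tray side [0.555 0.274 0.012]
tray side [0.565 0.061 0.012]
```

Run:
```python
from h import *
s=cam("scene");d=cam("side")
P=lambda n,a,b:print(n,*[np.round(x,4) for x in tri([ray(s,*a),ray(d,*b)])])
P("redA",(284.2,202.5),(305.3,244.0))
P("redB",(345.8,187.1),(307.2,300.3))
P("blu1",(362.4,150.6),(330.7,298.6))
P("blu2",(199.9,271.9),(228.7,160.4))
print("blu3 z=.116",plane(s,223.9,287.6,.116).round(4))
f=4.8;g=3.7
cs=lambda u,v:(260+u/f,120+v/f); cd=lambda u,v:(240+u/g,220+v/g)
P("footA post joint",cs(258,275),cd(335,185))
P("footB post joint",cs(332,400),cd(140,153))
P("armA cross",cs(152,368),cd(267,115))
P("armB cross",cs(390,347),cd(222,257))
P("armA tip r",cs(220,405),cd(208,140))
P("armA tip l",cs(83,333),cd(328,95))
P("armB tip r",cs(462,380),cd(162,293))
P("armB tip l",cs(313,322),cd(286,228))
save(s,"b.png",(170,250,260,330),7)
```

```text
redA [ 0.6295 -0.0931  0.021 ] [0.0007 0.0007]
redB [ 0.5195 -0.3052  0.0176] [0.0023 0.0023]
blu1 [ 0.53   -0.4047  0.1178] [0.0009 0.0009]
blu2 [0.5478 0.3714 0.1167] [0.0001 0.0001]
blu3 z=.116 [0.4628 0.3692 0.116 ]
footA post joint [ 0.626  -0.2524  0.0413] [0.0015 0.0015]
footB post joint [ 0.4953 -0.1567  0.0527] [0.0019 0.0019]
armA cross [ 0.6309 -0.1345  0.0214] [0.0005 0.0005]
armB cross [ 0.5151 -0.2647  0.0233] [0.0007 0.0007]
armA tip r [ 0.5715 -0.1361  0.0185] [0.0005 0.0005]
armA tip l [ 0.6938 -0.1347  0.02  ] [0.0003 0.0003]
armB tip r [ 0.4579 -0.2724  0.0182] [0.0005 0.0005]
armB tip l [ 0.5778 -0.2575  0.019 ] [0.0013 0.0013]
```

View pics/b.png

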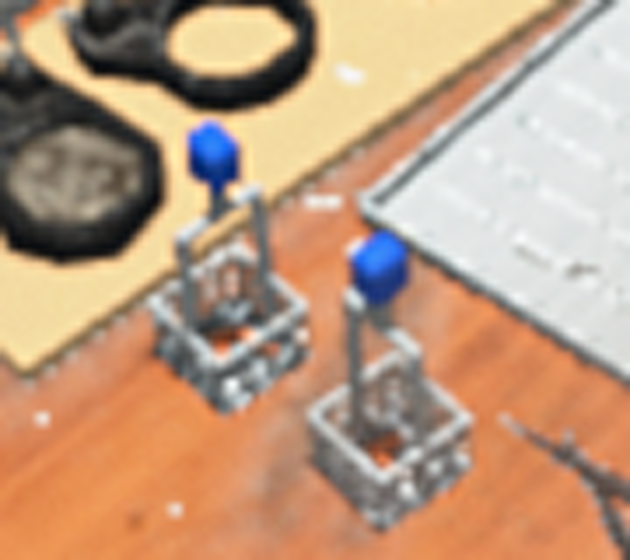

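```bash
cat >> h.py <<'E'
def goal(pos,ydir_deg,s=None):
    """pos: TCP world target, tool down, tool y along world angle ydir_deg (mod 180). prints row to type"""
    s=s or ctrl.read_state(); R=Rn.from_rotvec(s["tcp_rot"]).as_matrix()
    best=None
    for k in (0,180,-180):
        a=np.radians(ydir_deg+k); y=np.array([np.cos(a),np.sin(a),0]); z=np.array([0,0,-1.]); x=np.cross(y,z)
        dr=Rn.from_matrix(R.T@np.c_[x,y,z]).as_rotvec()
        if best is None or np.linalg.norm(dr)<np.linalg.norm(best[0])-1e-6: best=(dr,)
    t=R.T@(np.asarray(pos)-s["tcp_pos"])
    print("shift",t.round(4),"turn",best[0].round(3),"rows>=",np.ceil(max(np.linalg.norm(t)/.0417,np.linalg.norm(best[0])/np.radians(7.16))), "j6",round(float(s["joints"][5]),2))
E
python3 - <<'E'
from h import *
s=cam("scene");d=cam("side")
P=lambda n,a,b:print(n,*[np.round(x,4) for x in tri([ray(s,*a),ray(d,*b)])])
P("coil mouth near A",(150+310/4,200+15/4),(190+410/4,130+220/4))
P("coil mouth 2",(150+210/4,200+85/4),(190+365/4,130+165/4))
for n,(u,v) in dict(b2a=(185,240),b2b=(258,195),b3a=(352,300),b3b=(415,345)).items(): print(n,plane(s,170+u/7,250+v/7,.085).round(3))
print(Rn.from_rotvec(ctrl.read_state()["tcp_rot"]).as_matrix().round(3))
# basket1 loop corners
save(s,"b1.png",(335,135,385,190),10); save(d,"b1d.png",(300,280,360,340),10)
goal([.6295,-.09,.2],0)
goal([.52,-.305,.2],7)
E
```

```text
coil mouth near A [0.6907 0.1149 0.1119] [0.0005 0.0005]
coil mouth 2 [0.6962 0.2183 0.1081] [0.0015 0.0015]
b2a [0.546 0.389 0.085]
b2b [0.541 0.355 0.085]
b3a [0.477 0.37  0.085]
b3b [0.445 0.37  0.085]
[[ 0.94   0.342 -0.   ]
 [ 0.342 -0.94   0.   ]
 [-0.    -0.    -1.   ]]
shift [ 0.5608 -0.2252  0.0533] turn [-0.    -0.    -1.222] rows>= 15.0 j6 1.57
shift [ 0.3844 -0.0605  0.0532] turn [-0.    -0.    -1.344] rows>= 11.0 j6 1.57
```

View pics/b1.png

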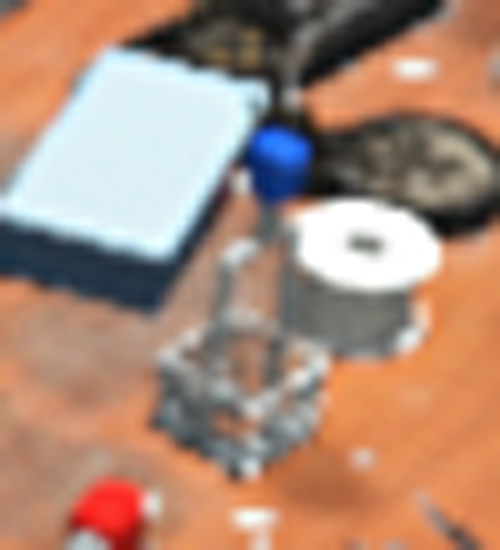

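View pics/b1d.png

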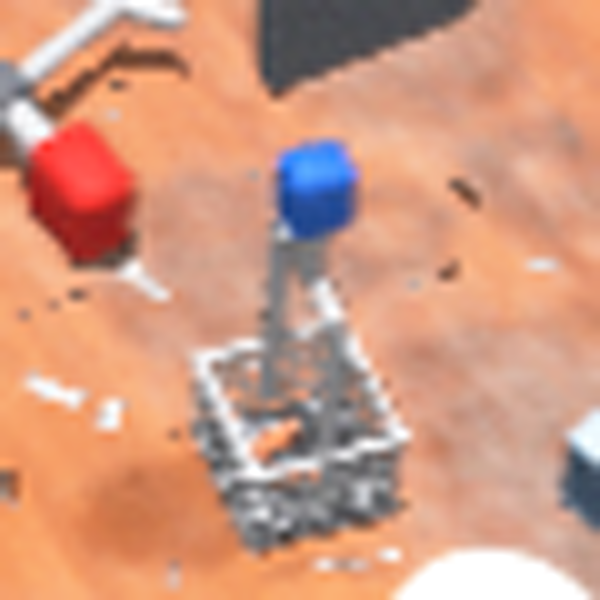

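```bash
python3 -m inch '[[[0.08,-0.012,0],[0,0,-0.12],0.085],[[0.15,-0.024,0],[0,0,-0.24],0.085],[[0.2,-0.036,0],[0,0,-0.36],0.085],[[0.2,-0.036,0],[0,0,-0.48],0.085],[[0.2,-0.036,0],[0,0,-0.6],0.085]]' 30
python3 -c "
from h import *
goal([.52,-.305,.2],7)"
```

```text
time: 0.87
tcp_pos: [0.3569, -0.3898, 0.2535]
tcp_rot: [2.79, 1.443, 0.001]
force: [-0.0, -0.7, -0.1]
grip_width: 0.997
shift [0.1635 0.0841 0.0536] turn [ 0.001 -0.    -0.738] rows>= 6.0 j6 1.36
```

```bash
python3 -m inch '[[[0.034,0.017,0.01],[0,0,-0.12],0.085],[[0.067,0.034,0.02],[0,0,-0.24],0.085],[[0.1,0.052,0.03],[0,0,-0.36],0.085],[[0.134,0.069,0.04],[0,0,-0.48],0.085],[[0.164,0.084,0.053],[0,0,-0.6],0.085]]'
python3 -m inch '[[[0,0,0],[0,0,-0.12],0.085],[[0,0,0],[0,0,-0.138],0.085],[[0,0,0],[0,0,-0.138],0.085]]'
python3 - <<'E'
from h import *
w=cam("wrist"); save(w,"w1.png"); print([(b[0].tolist(),b[1],b[2].tolist()) for b in blobs(w,"red",60)])
goal([.52,-.305,.2],7)
d=cam("side"); s=cam("scene"); save(s,"s1.png"); print([b[0] for b in blobs(s,"blue")],[b[0] for b in blobs(d,"blue")])
E
```

```text
time: 1.28
tcp_pos: [0.5214, -0.3057, 0.2004]
tcp_rot: [2.237, 2.203, 0.001]
force: [-0.2, 0.1, 0.0]
grip_width: 0.996
time: 1.53
tcp_pos: [0.5188, -0.3066, 0.2]
tcp_rot: [-2.09, -2.344, 0.001]
force: [-0.7, 1.0, 0.1]
grip_width: 0.994
[]
shift [0.0019 0.0017 0.0005] turn [-0.     0.    -0.009] rows>= 1.0 j6 0.92
[array([361.9, 150.9]), array([199.9, 271.8]), array([327.9, 281.4]), array([223.8, 287.6])] [array([228.8, 160.5]), array([195.5, 239.3]), array([172.1, 242.6]), array([331. , 298.7])]
```

View pics/w1.png

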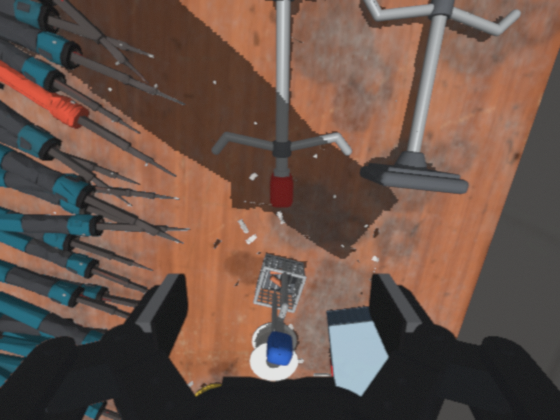

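Run:
```python
from h import *
w=cam("wrist")
print(plane(w,282,191,.03).round(4),"proj",proj(w,[.5195,-.3052,.0176]).round(1))
for n,u,v,z in [("knob back edge far",282,176,.03),("knob front",282,206,.03),("cross",281,149,.02),("tipL",217,150,.018),("tipR",347,150,.018),("postfar",283,2,.03),("A foot edge l",365,177,.0),("A foot r",465,187,0)]:
    print(n,plane(w,u,v,z).round(4))
print(plane(w,279,349,.116))
h=cv2.cvtColor(w["frame"],cv2.COLOR_RGB2HSV); print(h[191,282])
```

```text
[ 0.5206 -0.3029  0.03  ] proj [280.4 190. ]
knob back edge far [ 0.519  -0.2887  0.03  ]
knob front [ 0.5224 -0.3175  0.03  ]
cross [ 0.5155 -0.2655  0.02  ]
tipL [ 0.4559 -0.2734  0.018 ]
tipR [ 0.5772 -0.2597  0.018 ]
postfar [ 0.5036 -0.1504  0.03  ]
A foot edge l [ 0.6044 -0.2864  0.    ]
A foot r [ 0.709  -0.2852  0.    ]
[ 0.52968976 -0.40870534  0.116     ]
[  1 181 103]
```

```bash
python3 -c "
from h import *
goal([.5207,-.303,.026],6.5)"
python3 -m inch '[[[0.002,0.001,0.04],[0,0,0],0.06],[[0.003,0.002,0.08],[0,0,0],0.06],[[0.004,0.002,0.12],[0,0,0],0.06],[[0.004,0.002,0.15],[0,0,0],0.06],[[0.004,0.002,0.15],[0,0,0],0.06]]' 30
python3 - <<'E'
from h import *
w=cam("wrist"); save(w,"w2.png"); goal([.5207,-.303,.026],6.5)
E
```

```text
shift [0.0045 0.0029 0.175 ] turn [ 0.001  0.001 -0.   ] rows>= 5.0 j6 0.92
time: 2.15
tcp_pos: [0.5152, -0.3006, 0.0446]
tcp_rot: [-2.084, -2.336, 0.004]
force: [-1.2, 1.1, -0.8]
grip_width: 0.701
shift [-0.0018  0.0036  0.0217] turn [-0.006 -0.004  0.   ] rows>= 1.0 j6 0.93
```

View pics/w2.png

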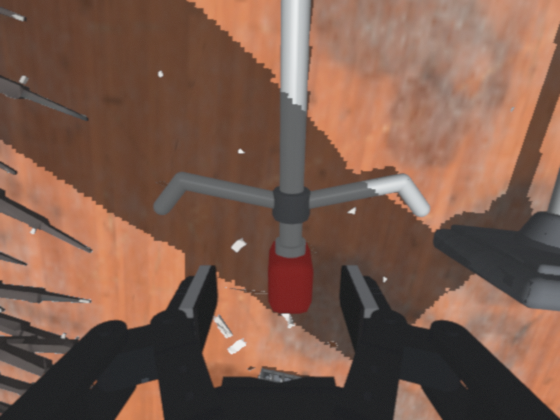

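```bash
python3 -m inch '[[[0,0.0036,0.01],[0,0,0],0.06],[[0,0.0036,0.019],[0,0,0],0.06],[[0,0.0036,0.019],[0,0,0],0.06],[[0,0.0036,0.019],[0,0,0],0.06]]' 30
python3 - <<'E'
from h import *
w=cam("wrist"); save(w,"w3.png"); goal([.5207,-.303,.026],6.5)
E
```

```text
time: 2.53
tcp_pos: [0.5247, -0.3027, 0.0323]
tcp_rot: [2.088, 2.345, 0.001]
force: [0.5, -0.8, 0.1]
grip_width: 0.701
shift [ 0.0002 -0.004   0.0064] turn [0.001 0.001 0.002] rows>= 1.0 j6 0.93
```

View pics/w3.png

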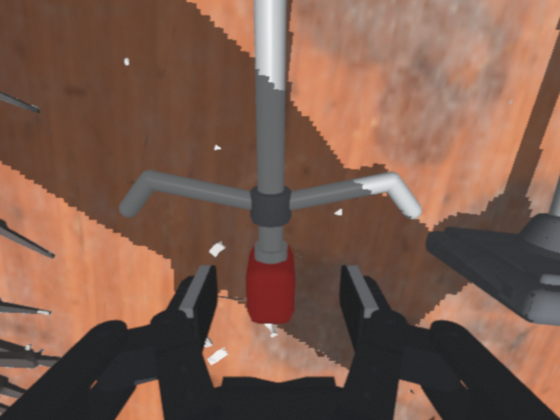

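```bash
python3 -m inch '[[[0,-0.003,0.003],[0,0,0],0.06],[[0,-0.003,0.006],[0,0,0],0.06],[[0,-0.003,0.006],[0,0,0],0.06]]' 30
python3 -m inch '[[[0,0,0],[0,0,0],0.01],[[0,0,0],[0,0,0],0.01],[[0,0,0],[0,0,0],0.01],[[0,0,0],[0,0,0],0.01],[[0,0,0],[0,0,0],0.01]]' 30
python3 -m inch '[[[0,0,0],[0,0,0],0.01],[[0,0,0],[0,0,0],0.01],[[0,0,0],[0,0,0],0.01],[[0,0,0],[0,0,0],0.01],[[0,0,0],[0,0,0],0.01]]' 30
```

```text
time: 2.83
tcp_pos: [0.5205, -0.3024, 0.0251]
tcp_rot: [-2.089, -2.346, 0.0]
force: [-0.3, -0.1, -0.2]
grip_width: 0.704
time: 3.25
tcp_pos: [0.5213, -0.3026, 0.0255]
tcp_rot: [2.089, 2.346, 0.0]
force: [0.9, 1.1, 1.3]
grip_width: 0.249
time: 3.67
tcp_pos: [0.5212, -0.3026, 0.0255]
tcp_rot: [2.089, 2.346, 0.0]
force: [1.4, 0.1, 1.1]
grip_width: 0.254
```

```bash
python3 -m inch '[[[0.001,0,-0.009],[0,0,0],0.01],[[0.003,0,-0.018],[0,0,0],0.01],[[0.006,0,-0.030],[0,0,0],0.01],[[0.010,0,-0.042],[0,0,0],0.01],[[0.010,0,-0.042],[0,0,0],0.01]]' 30
python3 - <<'E'
from h import *
d=cam("side"); save(d,"d4.png",(220,180,400,330),4)
s=cam("scene"); save(s,"s4.png",(260,120,420,240),4)
E
```

```text
time: 4.08
tcp_pos: [0.5205, -0.2923, 0.0702]
tcp_rot: [2.086, 2.346, 0.001]
force: [-0.7, 1.2, -1.3]
grip_width: 0.248
```

View pics/d4.png

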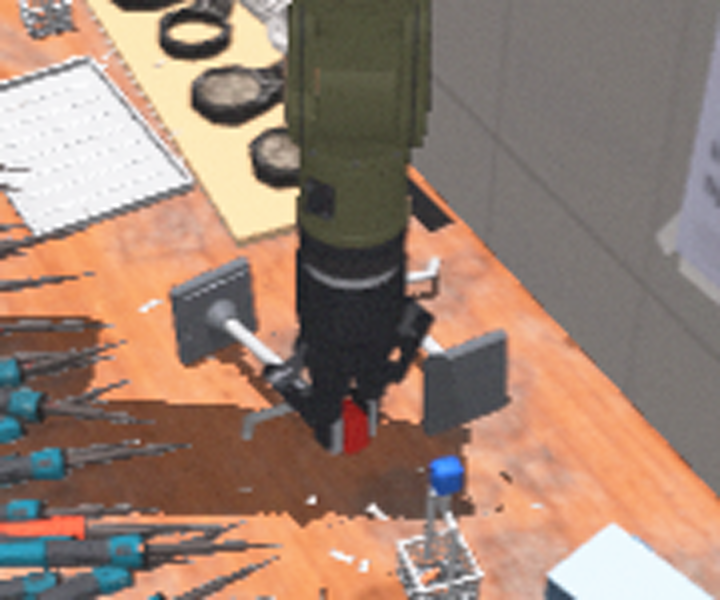

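View pics/s4.png

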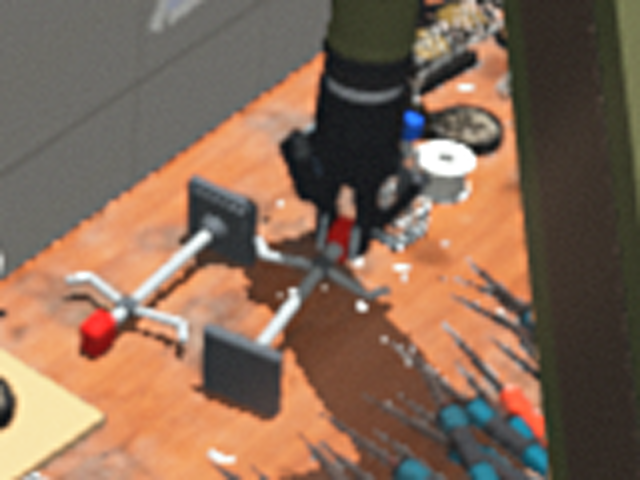

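```bash
python3 -m inch '[[[0.006,0,-0.015],[0,0,0],0.01],[[0.014,0,-0.030],[0,0,0],0.01],[[0.021,0,-0.040],[0,0,0],0.01],[[0.027,0,-0.049],[0,0,0],0.01],[[0.035,0,-0.059],[0,0,0],0.01]]' 30
python3 -m inch '[[[0.009,0,-0.010],[0,0,0],0.01],[[0.019,0,-0.019],[0,0,0],0.01],[[0.032,0,-0.029],[0,0,0],0.01],[[0.048,0,-0.040],[0,0,0],0.01],[[0.048,0,-0.040],[0,0,0],0.01]]' 30
python3 - <<'E'
from h import *
d=cam("side"); save(d,"d5.png",(220,150,400,330),3)
s=cam("scene"); save(s,"s5.png",(260,120,420,240),4)
E
```

```text
time: 4.6
tcp_pos: [0.5156, -0.2578, 0.1266]
tcp_rot: [2.089, 2.346, -0.001]
force: [0.1, -0.2, -3.3]
grip_width: 0.252
time: 5.02
tcp_pos: [0.5101, -0.2067, 0.1685]
tcp_rot: [-2.085, -2.349, -0.004]
force: [0.0, 1.2, -1.0]
grip_width: 0.252
```

View pics/d5.png

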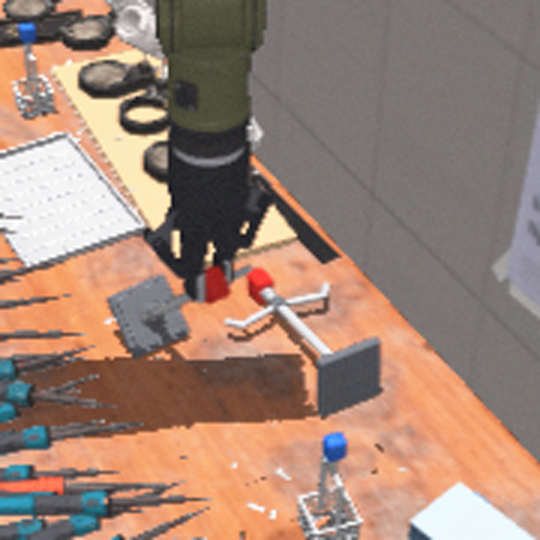

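View pics/s5.png

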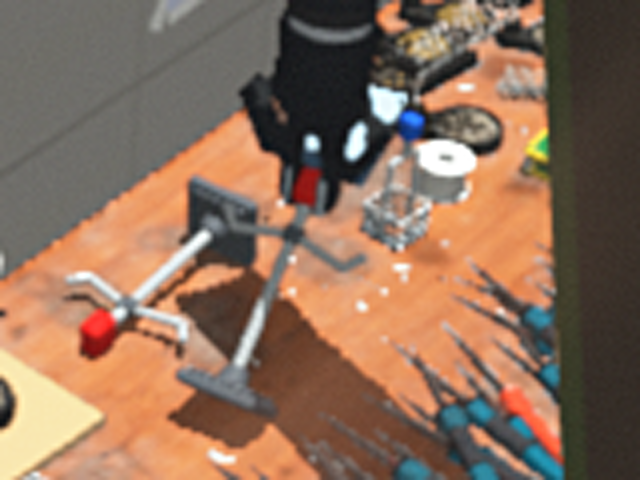

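```bash
python3 -m inch '[[[0.015,0,-0.008],[0,0,0],0.01],[[0.030,0,-0.014],[0,0,0],0.01],[[0.046,0,-0.019],[0,0,0],0.01],[[0.062,0,-0.022],[0,0,0],0.01],[[0.078,0,-0.024],[0,0,0],0.01]]' 30
python3 -m inch '[[[0.015,0,-0.001],[0,0,0],0.01],[[0.030,0,0.0],[0,0,0],0.01],[[0.042,0,0.001],[0,0,0],0.01],[[0.052,0,0.002],[0,0,0],0.01],[[0.052,0,0.002],[0,0,0],0.01]]' 30
python3 - <<'E'
from h import *
d=cam("side"); save(d,"d6.png",(180,120,360,300),3)
s=cam("scene"); save(s,"s6.png",(260,120,420,240),4)
E
```

```text
time: 5.53
tcp_pos: [0.5013, -0.132, 0.1913]
tcp_rot: [2.088, 2.345, -0.001]
force: [0.0, -1.0, -0.8]
grip_width: 0.253
time: 5.95
tcp_pos: [0.495, -0.0791, 0.1885]
tcp_rot: [-2.086, -2.348, -0.002]
force: [-0.2, 1.0, 2.6]
grip_width: 0.252
```

View pics/d6.png

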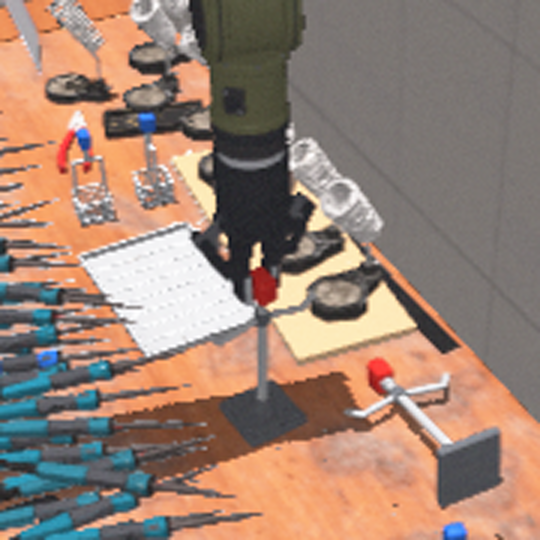

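View pics/s6.png

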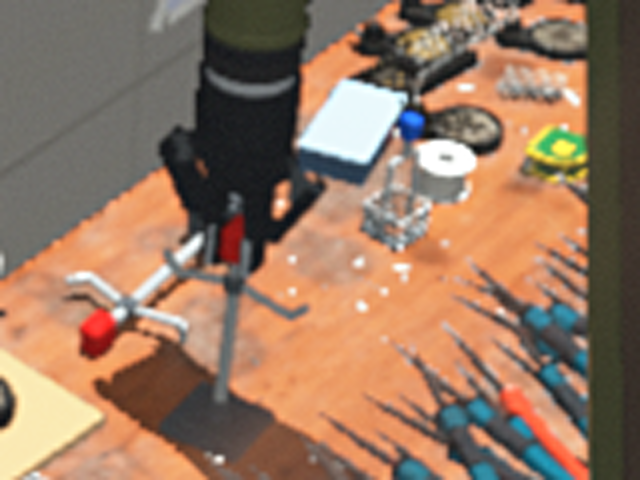

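```bash
python3 -m inch '[[[0,0,0],[0,0,0],0.04],[[0,0,0],[0,0,0],0.05],[[0,0,0],[0,0,0],0.06],[[0,0,0],[0,0,0],0.06],[[0,0,0],[0,0,0],0.06]]' 30
python3 - <<'E'
from h import *
w=cam("wrist"); save(w,"w7.png")
d=cam("side"); s=cam("scene"); save(s,"s7.png",(260,120,420,240),4)
print(blobs(s,"red"),blobs(d,"red"))
E
```

```text
time: 6.47
tcp_pos: [0.4952, -0.0815, 0.1881]
tcp_rot: [-2.09, -2.345, 0.0]
force: [-0.5, 0.1, 0.0]
grip_width: 0.699
[(array([510.7, 118.1]), 19, array([503, 113,  16,  11], dtype=int32)), (array([515.5, 116.9]), 21, array([511, 113,  11,   8], dtype=int32)), (array([318. , 181.2]), 79, array([314, 176,   9,  11], dtype=int32)), (array([284.2, 202.9]), 67, array([280, 197,   9,  12], dtype=int32)), (array([174. , 341.9]), 145, array([157, 333,  35,  20], dtype=int32)), (array([178.1, 351.1]), 144, array([160, 343,  37,  15], dtype=int32))] [(array([265. , 213.5]), 76, array([261, 208,   9,  12], dtype=int32)), (array([305.3, 243.9]), 46, array([303, 240,   7,  11], dtype=int32))]
```

View pics/w7.png

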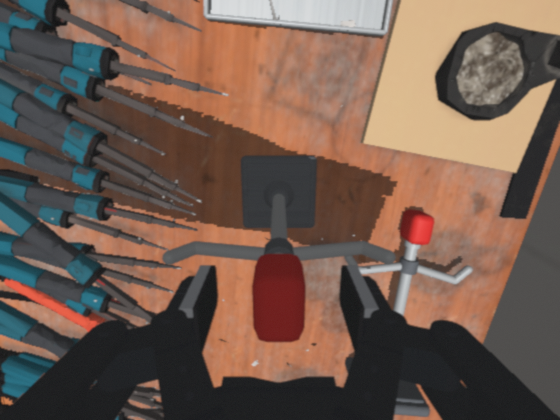

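View pics/s7.png

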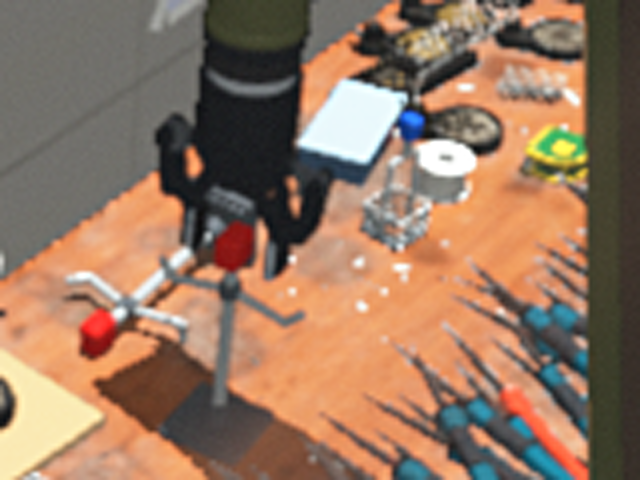

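Run:
```python
from h import *
d=cam("side"); s=cam("scene"); w=cam("wrist")
print("knob",tri([ray(s,318,181.2),ray(d,265,213.5)]))
print("foot",plane(w,279.5,192,.015), "knob top w",plane(w,279,317,.195))
for p in [(243,157),(316,156),(315,226),(243,226)]: print(plane(w,*p,.015).round(4))
for p in [(207,15),(387,32)]: print("tray",plane(w,*p,.012).round(4))
for p in [(165,257),(394,258)]: print("tip",plane(w,*p,.148).round(4))
goal([.493,-.081,.184],6.5)
```

```text
knob (array([ 0.49495565, -0.07845724,  0.1862079 ]), [np.float64(0.00017235221474157936), np.float64(0.000172352214741509)])
foot [ 0.4953481  -0.07818289  0.015     ] knob top w [ 0.49540306 -0.08497486  0.195     ]
[ 0.4583 -0.0492  0.015 ]
[ 0.5245 -0.0406  0.015 ]
[ 0.534  -0.1084  0.015 ]
[ 0.4638 -0.1166  0.015 ]
tray [0.4198 0.0614 0.012 ]
tray [0.5674 0.0662 0.012 ]
tip [ 0.432  -0.0878  0.148 ]
tip [ 0.5585 -0.0736  0.148 ]
shift [ 0.0004 -0.0022  0.0043] turn [-0.     0.     0.002] rows>= 1.0 j6 1.29
```

```bash
python3 -m inch '[[[0.003,0,0.001],[0,0,0],0.06],[[0.003,0,0.001],[0,0,0],0.01],[[0.003,0,0.001],[0,0,0],0.01],[[0.003,0,0.001],[0,0,0],0.01],[[0.003,0,0.001],[0,0,0],0.01]]' 60
python3 -m inch '[[[0,0,0],[0,0,0],0.01],[[0,0,0],[0,0,0],0.01],[[0,0,-0.01],[0,0,0],0.01],[[0,0,-0.02],[0,0,0],0.01],[[0,0,-0.032],[0,0,0],0.01]]' 60
python3 - <<'E'
from h import *
goal([.486,.226,.22],2)
d=cam("side"); save(d,"d8.png",(180,120,360,300),3)
w=cam("wrist"); save(w,"w8.png")
E
```

```text
time: 7.18
tcp_pos: [0.4951, -0.0781, 0.1875]
tcp_rot: [2.088, 2.346, 0.001]
force: [0.6, 0.5, 0.4]
grip_width: 0.245
time: 7.6
tcp_pos: [0.4931, -0.0779, 0.2179]
tcp_rot: [-2.086, -2.343, 0.004]
force: [0.3, 0.7, -5.0]
grip_width: 0.247
shift [ 0.3027  0.0281 -0.0019] turn [-0.005 -0.001  0.081] rows>= 8.0 j6 1.3
```

View pics/d8.png

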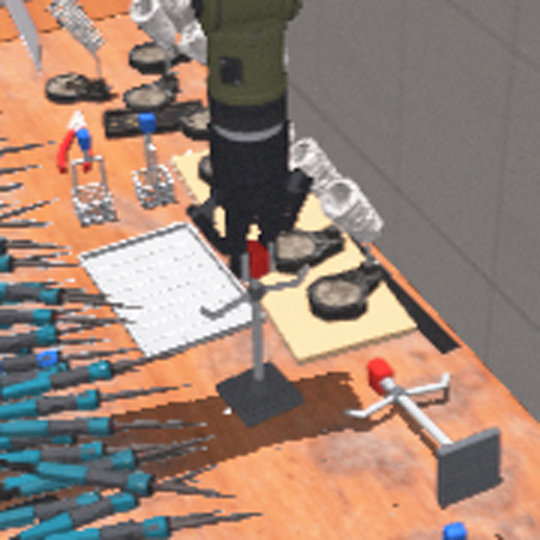

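View pics/w8.png

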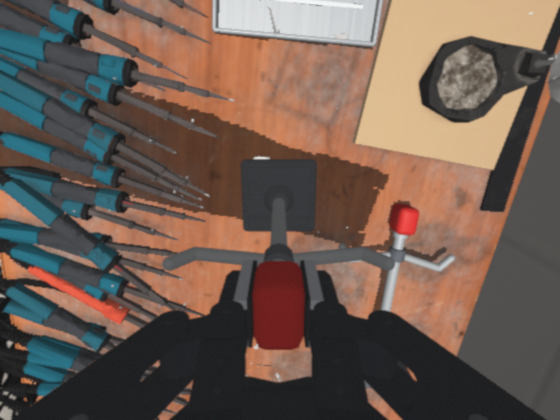

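```bash
python3 -m inch '[[[0.015,0.001,0],[0,0,0],0.01],[[0.038,0.003,0],[0,0,0],0.01],[[0.063,0.006,0],[0,0,0.02],0.01],[[0.088,0.008,0],[0,0,0.04],0.01],[[0.113,0.010,0],[0,0,0.06],0.01]]' 60
python3 -m inch '[[[0.02,0.003,0],[0,0,0.01],0.01],[[0.03,0.004,0],[0,0,0.02],0.01],[[0.03,0.004,0],[0,0,0.02],0.01],[[0.03,0.004,0],[0,0,0.02],0.01]]' 60
python3 - <<'E'
from h import *
goal([.486,.226,.22],2)
w=cam("wrist"); save(w,"w9.png")
E
```

```text
time: 8.12
tcp_pos: [0.4906, 0.0361, 0.2177]
tcp_rot: [-2.159, -2.28, 0.003]
force: [0.3, -0.1, -5.3]
grip_width: 0.249
time: 8.45
tcp_pos: [0.4931, 0.0654, 0.2181]
tcp_rot: [-2.179, -2.262, 0.004]
force: [0.1, 0.1, -6.1]
grip_width: 0.253
shift [ 0.1608 -0.0011 -0.0021] turn [-0.002  0.001  0.003] rows>= 4.0 j6 1.67
```

View pics/w9.png

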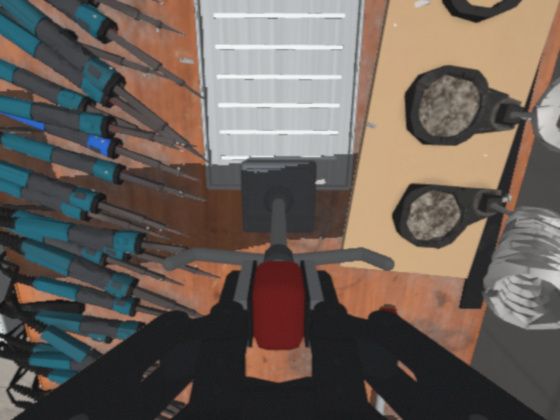

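Run:
```python
from h import *
w=cam("wrist")
for n,p in dict(bl=(207,188),br=(354,188),lt=(199,20),rt=(363,20)).items(): print(n,plane(w,*p,.012).round(4))
print("footcorners",[plane(w,*p,.045).round(4) for p in [(243,160),(315,160),(315,231),(243,231)]])
```

```text
bl [0.4174 0.0604 0.012 ]
br [0.5717 0.0661 0.012 ]
lt [0.4156 0.2154 0.012 ]
rt [0.5625 0.2206 0.012 ]
footcorners [array([0.4587, 0.0967, 0.045 ]), array([0.5248, 0.0991, 0.045 ]), array([0.5299, 0.0292, 0.045 ]), array([0.4588, 0.0265, 0.045 ])]
```

```bash
python3 -m inch '[[[0.02,0,0],[0,0,0],0.01],[[0.048,0.0,0],[0,0,0],0.01],[[0.078,0.001,0],[0,0,0],0.01],[[0.108,0.001,0],[0,0,0],0.01],[[0.135,0.001,0],[0,0,0],0.01]]' 60
python3 -m inch '[[[0.018,0,0],[0,0,0],0.01],[[0.0255,0,0],[0,0,0],0.01],[[0.0255,0,0],[0,0,0],0.01],[[0.0255,0,0],[0,0,0],0.01],[[0.0255,0,0],[0,0,0],0.01]]' 60
python3 - <<'E'
from h import *
goal([.488,.226,.22],2)
w=cam("wrist"); save(w,"w10.png")
d=cam("side"); save(d,"d10.png",(180,120,360,300),3)
E
```

```text
time: 8.97
tcp_pos: [0.4903, 0.2007, 0.2191]
tcp_rot: [-2.183, -2.259, -0.0]
force: [-0.1, -1.5, -5.6]
grip_width: 0.247
time: 9.38
tcp_pos: [0.4892, 0.2242, 0.2191]
tcp_rot: [2.183, 2.259, -0.002]
force: [-1.1, 0.0, -3.9]
grip_width: 0.253
shift [ 0.0019 -0.0011 -0.0009] turn [-0.001  0.001 -0.001] rows>= 1.0 j6 1.97
```

View pics/w10.png

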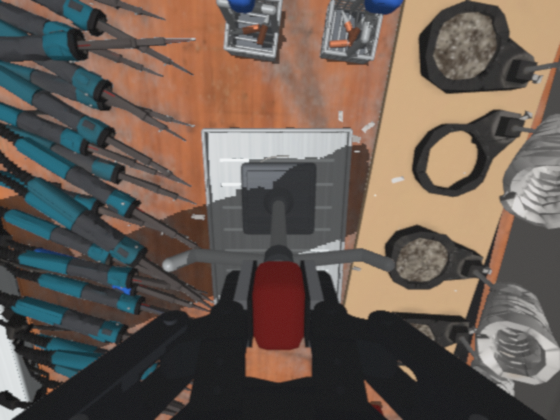

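View pics/d10.png

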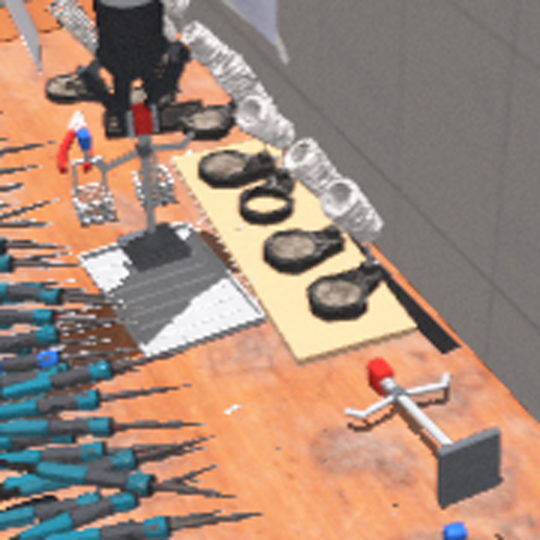

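```bash
python3 -m inch '[[[0.001,0,0.010],[0,0,0],0.01],[[0.001,0,0.018],[0,0,0],0.01],[[0.001,0,0.025],[0,0,0],0.01],[[0.001,0,0.029],[0,0,0],0.01],[[0.001,0,0.029],[0,0,0],0.01]]' 60
python3 -m inch '[[[0,0,0],[0,0,0],0.01],[[0,0,0],[0,0,0],0.01]]' 60
```

```text
time: 9.9
tcp_pos: [0.4886, 0.2263, 0.191]
tcp_rot: [2.181, 2.261, -0.001]
force: [-3.2, -3.1, 4.0]
grip_width: 0.248
time: 10.07
tcp_pos: [0.4887, 0.2264, 0.191]
tcp_rot: [2.181, 2.261, -0.001]
force: [-3.8, -2.4, 5.0]
grip_width: 0.251
```

Foot contacts the floor (upward force). Release and rise.

```bash
python3 -m inch '[[[0,0,0],[0,0,0],0.03],[[0,0,0],[0,0,0],0.05],[[0,0,0],[0,0,0],0.06],[[0,0,0],[0,0,0],0.06],[[0,0,0],[0,0,0],0.06]]' 30
python3 -m inch '[[[0,0,-0.015],[0,0,0],0.06],[[0,0,-0.04],[0,0,0],0.06],[[0,0,-0.07],[0,0,0],0.06],[[0,0,-0.09],[0,0,0],0.06],[[0,0,-0.09],[0,0,0],0.06]]' 30
python3 - <<'E'
from h import *
goal([.488,.226,.22],2)
w=cam("wrist"); save(w,"w11.png")
d=cam("side"); save(d,"d11.png",(180,120,360,300),3);s=cam("scene"); print(blobs(s,"red"),blobs(d,"red"))
E
```

```text
time: 10.48
tcp_pos: [0.4894, 0.227, 0.1903]
tcp_rot: [2.181, 2.261, 0.001]
force: [-0.0, 0.2, 0.2]
grip_width: 0.706
time: 10.9
tcp_pos: [0.4916, 0.228, 0.285]
tcp_rot: [2.179, 2.259, 0.013]
force: [0.9, 0.1, -1.2]
grip_width: 0.7
shift [-0.0021 -0.0042  0.065 ] turn [ 0.008 -0.003  0.001] rows>= 2.0 j6 1.97
[(array([515.3, 116.8]), 24, array([511, 113,  11,   8], dtype=int32)), (array([284.1, 202.9]), 66, array([280, 197,   9,  12], dtype=int32)), (array([254.2, 232.6]), 103, array([249, 227,  11,  13], dtype=int32)), (array([173.8, 342. ]), 148, array([157, 334,  35,  19], dtype=int32)), (array([178. , 351.1]), 154, array([160, 344,  37,  14], dtype=int32))] [(array([124.5,  38.3]), 41, array([118,  36,  12,   6], dtype=int32)), (array([226.9, 166.6]), 55, array([224, 162,   7,  10], dtype=int32)), (array([305.4, 243.8]), 45, array([303, 240,   7,  11], dtype=int32))]
```

View pics/w11.png

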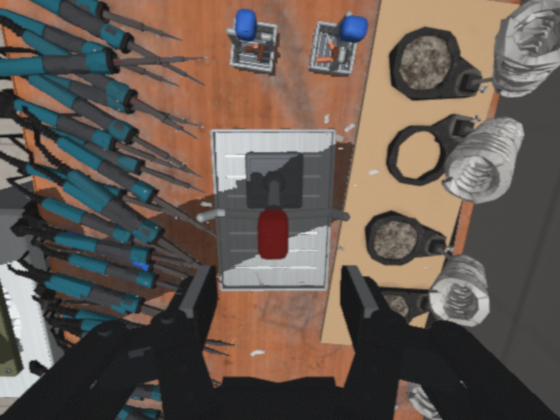

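View pics/d11.png

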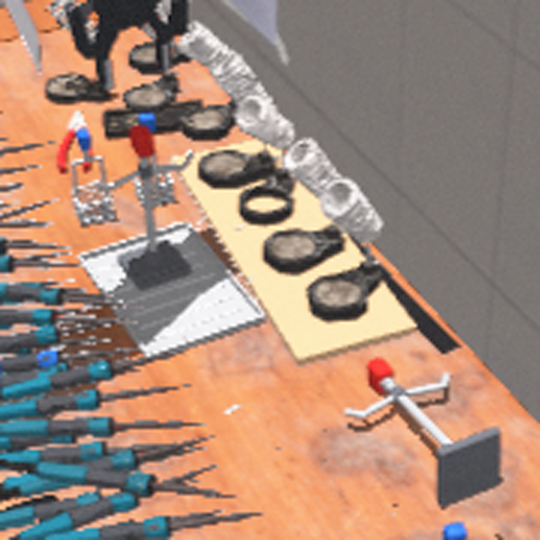

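Run:
```python
from h import *
d=cam("side"); s=cam("scene"); w=cam("wrist")
print("knob",tri([ray(s,254.2,232.6),ray(d,226.9,166.6)])[0].round(4))
print("tray",[plane(w,*p,.012)[:2].round(4) for p in [(211,130),(335,130),(328,289),(219,289)]])
print("foot",[plane(w,*p,.018)[:2].round(4) for p in [(246,153),(302,153),(301,207),(247,207)]])
print("tips",[plane(w,*p,.15)[:2].round(4) for p in [(200,217),(348,215)]])
print("blue",[(b[0],plane(w,*b[0],.116)[:2].round(4)) for b in blobs(w,"blue",100)])
goal([.6295,-.09,.25],1)
```

```text
knob [0.4887 0.2215 0.1883]
tray [array([0.4062, 0.2768]), array([0.5519, 0.2821]), array([0.562 , 0.0682]), array([0.4107, 0.0624])]
foot [array([0.4481, 0.2523]), array([0.5143, 0.2547]), array([0.5171, 0.1878]), array([0.4496, 0.1853])]
tips [array([0.4233, 0.2173]), array([0.5452, 0.2236])]
blue [(array([250.7,  19.3]), array([0.461 , 0.3697])), (array([361.9,  22.7]), array([0.5475, 0.3704]))]
shift [-0.3214  0.1296  0.0289] turn [-0.003  0.001  0.019] rows>= 9.0 j6 1.97
```

```bash
python3 -m inch '[[[-0.036,0.0,0],[0,0,0],0.06],[[-0.076,0.012,0],[0,0,0],0.06],[[-0.112,0.030,0],[0,0,0],0.06],[[-0.148,0.047,0],[0,0,0],0.06],[[-0.184,0.064,0],[0,0,0],0.06]]' 30
python3 -m inch '[[[-0.036,0.017,0],[0,0,0],0.06],[[-0.072,0.034,0.01],[0,0,0],0.06],[[-0.105,0.050,0.02],[0,0,0],0.06],[[-0.132,0.064,0.04],[0,0,0],0.06],[[-0.132,0.064,0.07],[0,0,0],0.06]]' 30
python3 -m inch '[[[0,0,0],[0,0,0],0.06],[[0,0,0],[0,0,0],0.06]]' 30
python3 - <<'E'
from h import *
goal([.6295,-.093,.026],1)
w=cam("wrist"); save(w,"w12.png")
E
```

```text
time: 11.62
tcp_pos: [0.5597, 0.0437, 0.2793]
tcp_rot: [-2.18, -2.261, 0.002]
force: [0.1, 0.5, 0.4]
grip_width: 0.706
time: 12.03
tcp_pos: [0.6325, -0.09, 0.2103]
tcp_rot: [2.183, 2.25, 0.003]
force: [1.2, -0.1, 0.5]
grip_width: 0.703
time: 12.2
tcp_pos: [0.6262, -0.0842, 0.2074]
tcp_rot: [-2.178, -2.256, 0.006]
force: [-0.7, -0.5, 0.1]
grip_width: 0.699
shift [-0.0091  0.0043  0.1814] turn [-0.007 -0.001  0.018] rows>= 5.0 j6 1.4
```

View pics/w12.png

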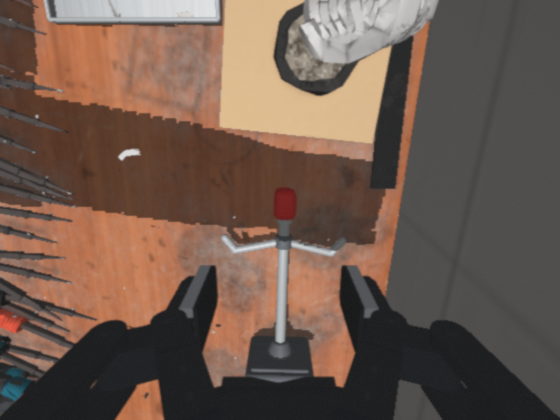

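Run:
```python
from h import *
w=cam("wrist")
for n,u,v,z in [("knob",285,205,.03),("cross",284,242,.02),("tipL",226,240,.018),("tipR",341,243,.018),("postbase",281,342,.036)]:
    print(n,plane(w,u,v,z)[:2].round(4))
goal([.6295,-.093,.026],1)
```

```text
knob [ 0.6335 -0.0954]
cross [ 0.6345 -0.1393]
tipL [ 0.573  -0.1402]
tipR [ 0.695  -0.1391]
postbase [ 0.6357 -0.2541]
shift [-0.0095  0.0006  0.1851] turn [ 0.    -0.     0.019] rows>= 5.0 j6 1.4
```

```bash
python3 -m inch '[[[-0.005,0.001,0.035],[0,0,0.01],0.06],[[-0.009,0.003,0.07],[0,0,0.022],0.06],[[-0.0105,0.003,0.105],[0,0,0.022],0.06],[[-0.0105,0.003,0.13],[0,0,0.022],0.06],[[-0.0105,0.003,0.145],[0,0,0.022],0.06]]' 30
python3 -m inch '[[[0,0,0],[0,0,0],0.06],[[0,0,0],[0,0,0],0.06],[[0,0,0],[0,0,0],0.06],[[0,0,0],[0,0,0],0.06]]' 30
python3 - <<'E'
from h import *
goal([.632,-.094,.026],.7)
w=cam("wrist"); save(w,"w13.png")
E
```

```text
time: 12.72
tcp_pos: [0.6313, -0.0935, 0.0643]
tcp_rot: [-2.203, -2.238, 0.001]
force: [-0.5, 0.2, -0.3]
grip_width: 0.704
time: 13.05
tcp_pos: [0.6339, -0.0945, 0.0681]
tcp_rot: [2.202, 2.235, 0.004]
force: [0.4, 0.1, 0.5]
grip_width: 0.702
shift [ 0.0006 -0.0021  0.0421] turn [0.005 0.001 0.002] rows>= 2.0 j6 1.41
```

View pics/w13.png

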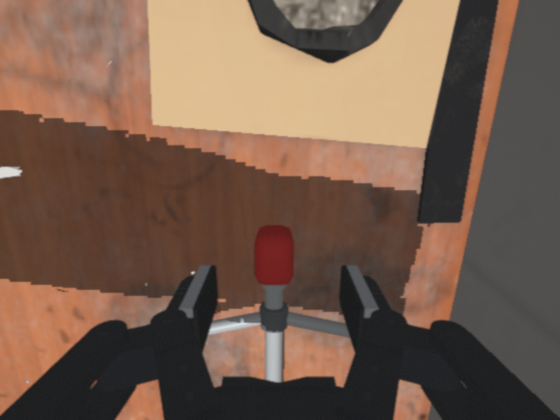

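```bash
python3 - <<'E'
from h import *
w=cam("wrist"); print(plane(w,274,255,.03),plane(w,274,229,.02),plane(w,274,284,.03),ctrl.read_state()["tcp_pos"])
E
python3 -m inch '[[[0,-0.002,0.015],[0,0,0],0.06],[[0,-0.002,0.03],[0,0,0],0.06],[[0,-0.002,0.041],[0,0,0],0.06],[[0,-0.002,0.041],[0,0,0],0.06],[[0,-0.002,0.041],[0,0,0],0.06]]' 30
python3 - <<'E'
from h import *
w=cam("wrist"); save(w,"w14.png"); print(ctrl.read_state()["tcp_pos"],ctrl.read_state()["force"])
E
```

```text
[ 0.63102985 -0.09152253  0.03      ] [ 0.63082618 -0.08023451  0.02      ] [ 0.63121255 -0.10954983  0.03      ] [ 0.63336856 -0.09468861  0.06744342]
time: 13.57
tcp_pos: [0.6295, -0.0946, 0.0241]
tcp_rot: [-2.205, -2.236, 0.001]
force: [-0.0, -0.2, 0.6]
grip_width: 0.7
[ 0.63019096 -0.09476827  0.0247502 ] [0.86171808 1.31561836 1.56533952]
```

View pics/w14.png

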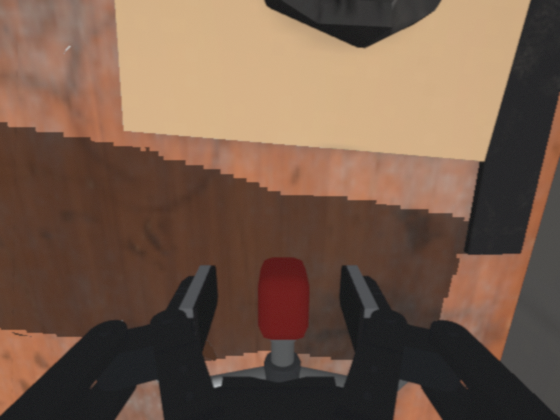

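```bash
python3 -m inch '[[[0,0,0],[0,0,0],0.01],[[0,0,0],[0,0,0],0.01],[[0,0,0],[0,0,0],0.01],[[0,0,0],[0,0,0],0.01],[[0,0,0],[0,0,0],0.01]]' 30
python3 -m inch '[[[0,0,0],[0,0,0],0.01],[[0,0,0],[0,0,0],0.01],[[0,0,0],[0,0,0],0.01],[[0,0,0],[0,0,0],0.01],[[0,0,0],[0,0,0],0.01]]' 30
python3 -m inch '[[[-0.001,0,-0.009],[0,0,0],0.01],[[-0.003,0,-0.018],[0,0,0],0.01],[[-0.006,0,-0.030],[0,0,0],0.01],[[-0.010,0,-0.042],[0,0,0],0.01],[[-0.010,0,-0.042],[0,0,0],0.01]]' 30
```

```text
time: 14.03
tcp_pos: [0.6305, -0.0948, 0.0251]
tcp_rot: [2.205, 2.236, 0.001]
force: [0.1, 0.2, 4.2]
grip_width: 0.252
time: 14.45
tcp_pos: [0.6305, -0.0948, 0.0251]
tcp_rot: [2.205, 2.236, 0.001]
force: [-0.1, 0.9, 5.9]
grip_width: 0.251
time: 14.87
tcp_pos: [0.6309, -0.1054, 0.0686]
tcp_rot: [2.206, 2.234, 0.002]
force: [-0.4, 0.2, -1.7]
grip_width: 0.249
```

```bash
python3 -m inch '[[[-0.006,0,-0.015],[0,0,0],0.01],[[-0.014,0,-0.030],[0,0,0],0.01],[[-0.021,0,-0.040],[0,0,0],0.01],[[-0.027,0,-0.049],[0,0,0],0.01],[[-0.035,0,-0.059],[0,0,0],0.01]]' 30
python3 -m inch '[[[-0.009,0,-0.010],[0,0,0],0.01],[[-0.019,0,-0.019],[0,0,0],0.01],[[-0.032,0,-0.029],[0,0,0],0.01],[[-0.048,0,-0.040],[0,0,0],0.01],[[-0.048,0,-0.040],[0,0,0],0.01]]' 30
python3 - <<'E'
from h import *
d=cam("side"); save(d,"d15.png",(220,150,400,330),3)
s=cam("scene"); save(s,"s15.png",(260,120,420,240),4)
print([b[0] for b in blobs(s,"blue")])
E
```

```text
time: 15.28
tcp_pos: [0.6298, -0.1396, 0.1253]
tcp_rot: [-2.204, -2.236, 0.0]
force: [-0.6, 0.4, -2.6]
grip_width: 0.254
time: 15.7
tcp_pos: [0.6322, -0.1917, 0.1677]
tcp_rot: [2.206, 2.23, -0.0]
force: [-0.3, -0.3, -0.7]
grip_width: 0.253
[array([362.5, 150.6]), array([199.9, 271.9]), array([327.9, 281.4]), array([223.8, 287.6])]
```

View pics/d15.png

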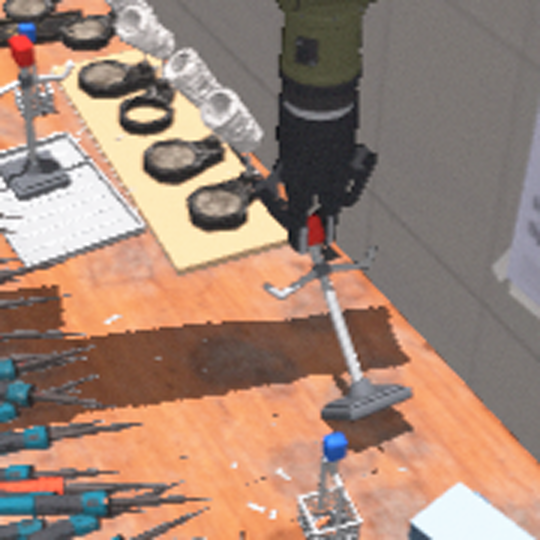

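View pics/s15.png

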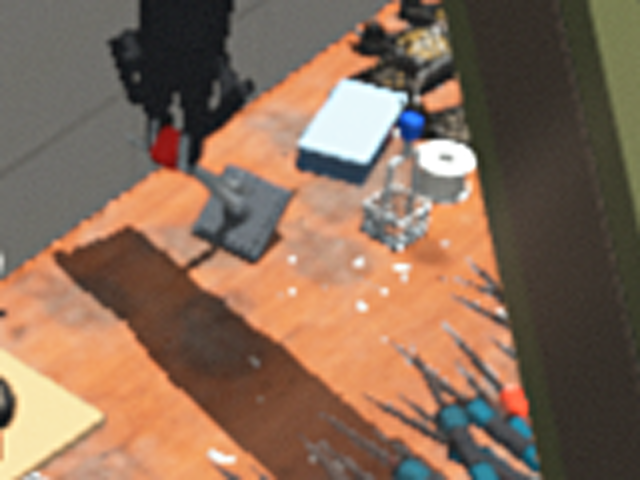

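```bash
python3 -m inch '[[[-0.015,0,-0.008],[0,0,0],0.01],[[-0.030,0,-0.014],[0,0,0],0.01],[[-0.046,0,-0.019],[0,0,0],0.01],[[-0.062,0,-0.022],[0,0,0],0.01],[[-0.078,0,-0.024],[0,0,0],0.01]]' 30
python3 -m inch '[[[-0.015,0,-0.001],[0,0,0],0.01],[[-0.030,0,0.0],[0,0,0],0.01],[[-0.042,0,0.001],[0,0,0],0.01],[[-0.052,0,0.002],[0,0,0],0.01],[[-0.052,0,0.002],[0,0,0],0.01]]' 30
python3 - <<'E'
from h import *
d=cam("side"); save(d,"d16.png",(220,150,400,330),3)
s=cam("scene"); save(s,"s16.png",(260,120,420,240),4)
E
```

```text
time: 16.22
tcp_pos: [0.6327, -0.2656, 0.1902]
tcp_rot: [2.204, 2.238, 0.002]
force: [-0.1, 1.9, 2.4]
grip_width: 0.251
time: 16.63
tcp_pos: [0.6332, -0.3206, 0.1869]
tcp_rot: [2.207, 2.233, -0.001]
force: [0.8, -0.3, 3.6]
grip_width: 0.248
```

View pics/d16.png

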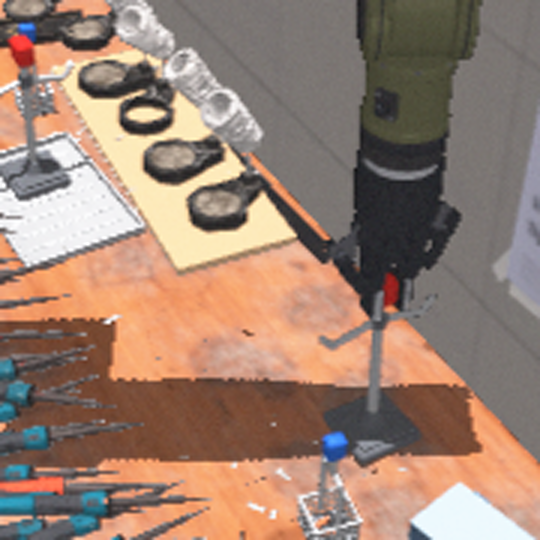

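View pics/s16.png

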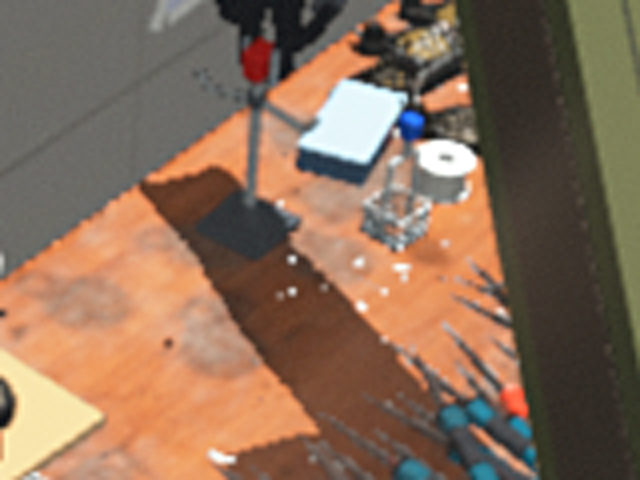

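```bash
python3 -m inch '[[[0,0,0],[0,0,0],0.04],[[0,0,0],[0,0,0],0.05],[[0,0,0],[0,0,0],0.06],[[0,0,0],[0,0,0],0.06],[[0,0,0],[0,0,0],0.06]]' 30
python3 - <<'E'
from h import *
w=cam("wrist"); save(w,"w17.png")
d=cam("side"); s=cam("scene"); print(blobs(s,"red"),blobs(d,"red"), ctrl.read_state()["tcp_pos"])
E
```

```text
time: 17.15
tcp_pos: [0.6328, -0.317, 0.187]
tcp_rot: [-2.204, -2.237, 0.0]
force: [-0.3, -0.2, -0.2]
grip_width: 0.702
[(array([515.2, 116.6]), 24, array([511, 112,  11,   9], dtype=int32)), (array([511.1, 118.3]), 21, array([504, 114,  15,  10], dtype=int32)), (array([325.6, 134. ]), 56, array([322, 130,   8,   9], dtype=int32)), (array([448.6, 167.3]), 23, array([443, 163,  12,   9], dtype=int32)), (array([254.1, 232.2]), 117, array([249, 226,  11,  14], dtype=int32)), (array([174.1, 341.8]), 158, array([157, 333,  35,  20], dtype=int32)), (array([178.1, 350.9]), 163, array([160, 343,  37,  15], dtype=int32))] [(array([124.4,  38.3]), 42, array([119,  36,  11,   6], dtype=int32)), (array([77.1, 68.4]), 54, array([71, 65, 13,  8], dtype=int32)), (array([226.6, 166.6]), 54, array([223, 162,   8,  10], dtype=int32)), (array([348.2, 247. ]), 106, array([343, 241,  11,  13], dtype=int32))] [ 0.63298527 -0.31741313  0.18727238]
```

View pics/w17.png

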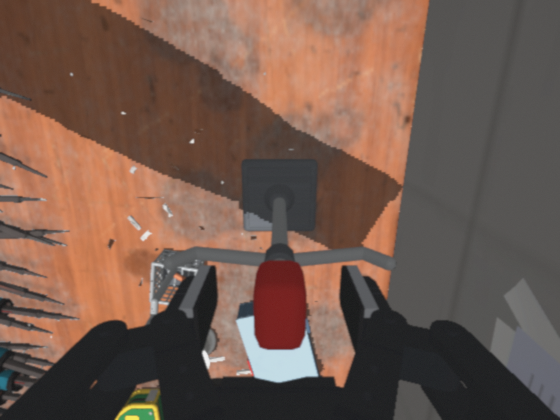

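Run:
```python
from h import *
d=cam("side"); s=cam("scene"); w=cam("wrist")
k=tri([ray(s,325.6,134),ray(d,348.2,247)]); print(k)
print([plane(w,*p,.015)[:2].round(4) for p in [(243,159),(318,160),(316,230),(244,230)]])
goal(k[0]+[0,0,.001],.7)
```

```text
(array([ 0.63454855, -0.31727083,  0.18431037]), [np.float64(9.710938420094585e-05), np.float64(9.710938420097952e-05)])
[array([ 0.5997, -0.2838]), array([ 0.6683, -0.2837]), array([ 0.67  , -0.3525]), array([ 0.5993, -0.3535])]
shift [0.0003 0.0015 0.002 ] turn [-0.     0.     0.002] rows>= 1.0 j6 1.09
```

```bash
python3 -m inch '[[[0,0.001,0],[0,0,0],0.01],[[0,0.001,0],[0,0,0],0.01],[[0,0.001,0],[0,0,0],0.01],[[0,0.001,0],[0,0,0],0.01],[[0,0.001,0],[0,0,0],0.01]]' 60
python3 -m inch '[[[0,0,0],[0,0,0],0.01],[[0,0,-0.008],[0,0,0],0.01],[[0,0,-0.018],[0,0,0],0.01],[[0,0,-0.028],[0,0,0],0.01],[[0,0,-0.034],[0,0,0],0.01]]' 60
python3 - <<'E'
from h import *
goal([.4925,.1225,.221],2)
w=cam("wrist"); save(w,"w18.png")
d=cam("side"); save(d,"d18.png",(220,150,400,330),3)
E
```

```text
time: 17.87
tcp_pos: [0.6338, -0.3178, 0.1874]
tcp_rot: [-2.206, -2.237, 0.0]
force: [-0.9, 0.2, 0.2]
grip_width: 0.246
time: 18.28
tcp_pos: [0.6345, -0.3178, 0.2229]
tcp_rot: [2.205, 2.236, 0.001]
force: [-0.4, -0.3, -4.7]
grip_width: 0.252
shift [ 0.4423 -0.1358  0.0015] turn [ 0.001  0.001 -0.021] rows>= 12.0 j6 1.09
```

View pics/d18.png

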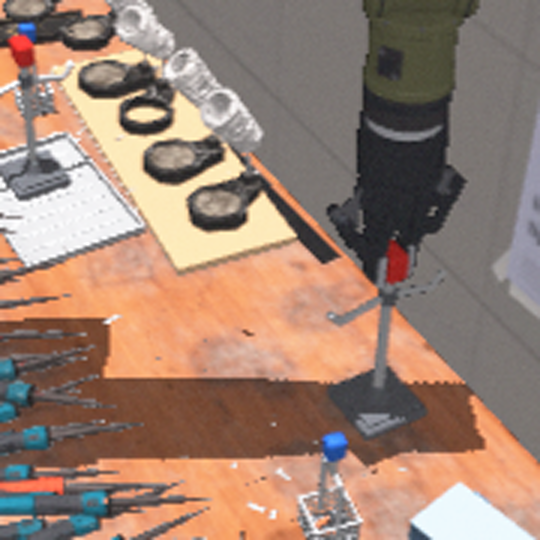

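```bash
python3 -m inch '[[[0.012,-0.005,0],[0,0,0],0.01],[[0.036,-0.015,0],[0,0,0],0.01],[[0.063,-0.027,0],[0,0,0],0.01],[[0.09,-0.038,0],[0,0,0],0.01],[[0.117,-0.05,0],[0,0,0],0.01]]' 60
python3 -m inch '[[[0.027,-0.011,0],[0,0,0],0.01],[[0.054,-0.023,0],[0,0,0],0.01],[[0.081,-0.034,0],[0,0,0],0.01],[[0.109,-0.046,0],[0,0,-0.01],0.01],[[0.137,-0.057,0],[0,0,-0.021],0.01]]' 60
python3 -m inch '[[[0.029,-0.006,0],[0,0,0],0.01],[[0.058,-0.012,0],[0,0,0],0.01],[[0.085,-0.018,0],[0,0,0],0.01],[[0.1,-0.02,0],[0,0,0],0.01],[[0.1,-0.02,0],[0,0,0],0.01]]' 60
python3 -m inch '[[[0,0,0],[0,0,0],0.01],[[0,0,0],[0,0,0],0.01],[[0,0,0],[0,0,0],0.01]]' 60
python3 - <<'E'
from h import *
goal([.4925,.1225,.221],2)
w=cam("wrist"); save(w,"w19.png")
d=cam("side"); save(d,"d19.png",(180,120,360,300),3)
E
```

```text
time: 18.8
tcp_pos: [0.5817, -0.2003, 0.2209]
tcp_rot: [-2.206, -2.236, -0.0]
force: [0.7, 0.7, -5.1]
grip_width: 0.246
time: 19.22
tcp_pos: [0.5224, -0.064, 0.2213]
tcp_rot: [-2.182, -2.26, -0.0]
force: [0.6, -0.3, -5.9]
grip_width: 0.249
time: 19.63
tcp_pos: [0.4988, 0.0374, 0.2215]
tcp_rot: [-2.176, -2.263, -0.003]
force: [0.4, 0.2, -5.1]
grip_width: 0.247
time: 19.88
tcp_pos: [0.5002, 0.0333, 0.2214]
tcp_rot: [2.183, 2.258, -0.0]
force: [-1.1, -0.0, -5.7]
grip_width: 0.248
shift [ 0.0894 -0.0047  0.0003] turn [ 0.     0.    -0.001] rows>= 3.0 j6 1.6
```

View pics/w19.png

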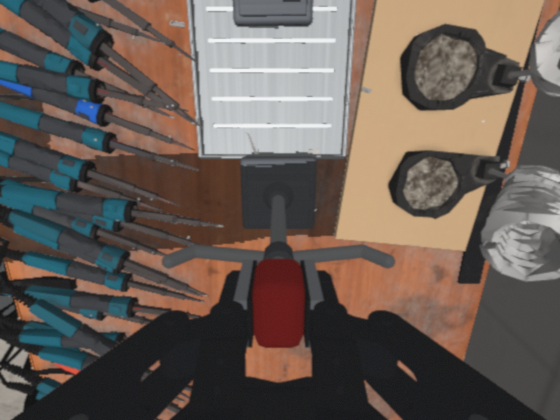

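View pics/d19.png

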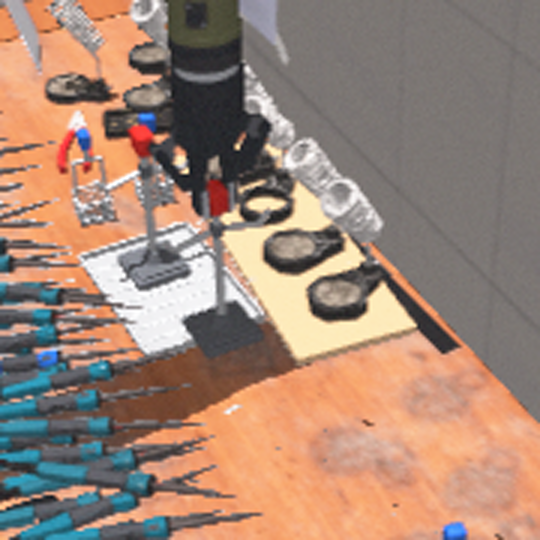

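```bash
python3 -m inch '[[[0.015,-0.001,0],[0,0,0],0.01],[[0.04,-0.003,0],[0,0,0],0.01],[[0.065,-0.005,0],[0,0,0],0.01],[[0.083,-0.006,0],[0,0,0],0.01],[[0.0895,-0.006,0],[0,0,0],0.01]]' 60
python3 -m inch '[[[0,0,0],[0,0,0],0.01],[[0,0,0],[0,0,0],0.01],[[0,0,0],[0,0,0],0.01]]' 60
python3 - <<'E'
from h import *
goal([.4925,.1225,.191],2)
w=cam("wrist"); save(w,"w20.png")
E
```

```text
time: 20.4
tcp_pos: [0.4909, 0.1251, 0.2213]
tcp_rot: [-2.18, -2.26, -0.002]
force: [-0.1, -0.2, -5.6]
grip_width: 0.251
time: 20.65
tcp_pos: [0.4909, 0.1221, 0.2212]
tcp_rot: [2.183, 2.258, -0.001]
force: [0.5, -0.5, -6.2]
grip_width: 0.248
shift [0.0003 0.0016 0.0302] turn [-0.     0.001 -0.001] rows>= 1.0 j6 1.78
```

View pics/w20.png

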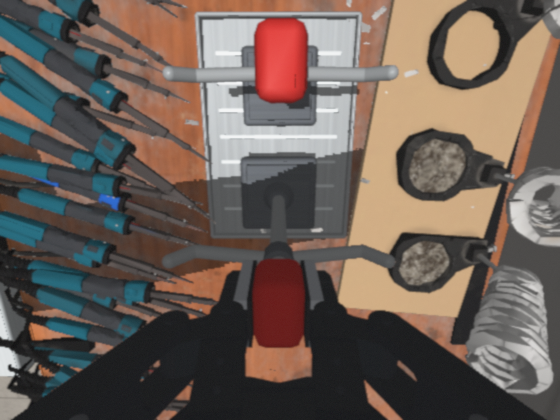

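```bash
python3 - <<'E'
from h import *
w=cam("wrist")
print(plane(w,279,229,.049),plane(w,279,158,.049),plane(w,279,236,.012))
E
python3 -m inch '[[[0.001,0.001,0.010],[0,0,0],0.01],[[0.001,0.001,0.018],[0,0,0],0.01],[[0.001,0.001,0.026],[0,0,0],0.01],[[0.001,0.001,0.0305],[0,0,0],0.01],[[0.001,0.001,0.0305],[0,0,0],0.01]]' 60
python3 -m inch '[[[0,0,0],[0,0,0],0.01],[[0,0,0],[0,0,0],0.01]]' 60
```

```text
[0.49221027 0.0877135  0.049     ] [0.48983979 0.15720132 0.049     ] [0.49304069 0.06482904 0.012     ]
time: 21.17
tcp_pos: [0.4913, 0.1242, 0.1906]
tcp_rot: [-2.182, -2.259, 0.001]
force: [-1.1, -0.1, -1.4]
grip_width: 0.252
time: 21.33
tcp_pos: [0.4914, 0.1243, 0.1906]
tcp_rot: [-2.182, -2.26, 0.001]
force: [-2.0, 0.2, -1.7]
grip_width: 0.248
```

```bash
python3 -m inch '[[[0,0,0.001],[0,0,0],0.01],[[0,0,0.001],[0,0,0],0.01],[[0,0,0.001],[0,0,0],0.03],[[0,0,0.001],[0,0,0],0.06],[[0,0,0.001],[0,0,0],0.06]]' 60
python3 -m inch '[[[0,0,0],[0,0,0],0.06],[[0,0,-0.02],[0,0,0],0.06],[[0,0,-0.05],[0,0,0],0.06],[[0,0,-0.08],[0,0,0],0.06],[[0,0,-0.09],[0,0,0],0.06]]' 30
python3 -m inch '[[[0,0,0],[0,0,0],0.06],[[0,0,0],[0,0,0],0.06],[[0,0,0],[0,0,0],0.06]]' 30
python3 - <<'E'
from h import *
w=cam("wrist"); save(w,"w21.png")
d=cam("side"); save(d,"d21.png",(180,120,360,300),3);s=cam("scene"); save(s,"s21.png",(170,170,320,320),4)
for c in (s,d,w): print([b[0].tolist() for b in blobs(c,"red",30)],[b[0].tolist() for b in blobs(c,"blue",15)])
E
```

```text
time: 21.75
tcp_pos: [0.4926, 0.1244, 0.19]
tcp_rot: [2.182, 2.259, 0.002]
force: [0.5, 0.5, -0.1]
grip_width: 0.62
time: 22.17
tcp_pos: [0.4938, 0.1248, 0.2839]
tcp_rot: [2.18, 2.257, 0.009]
force: [0.6, -0.2, -0.2]
grip_width: 0.702
time: 22.42
tcp_pos: [0.4911, 0.1242, 0.2783]
tcp_rot: [-2.181, -2.259, 0.003]
force: [0.3, 0.9, 0.5]
grip_width: 0.705
[[276.3, 214.3], [254.1, 232.2], [173.6, 342.0], [178.3, 351.0]] [[362.4, 150.5], [199.9, 272.0], [327.9, 281.4], [223.8, 287.6]]
[[226.6, 167.7], [238.0, 179.7]] [[195.6, 239.2], [171.8, 242.6], [330.7, 298.6]]
[[282.0, 50.7], [264.4, 74.8], [294.5, 87.5], [288.8, 102.3]] [[82.0, 172.3], [133.7, 188.6]]
```

View pics/w21.png

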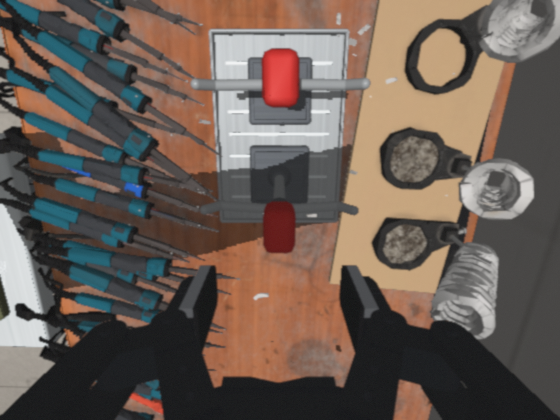

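View pics/d21.png

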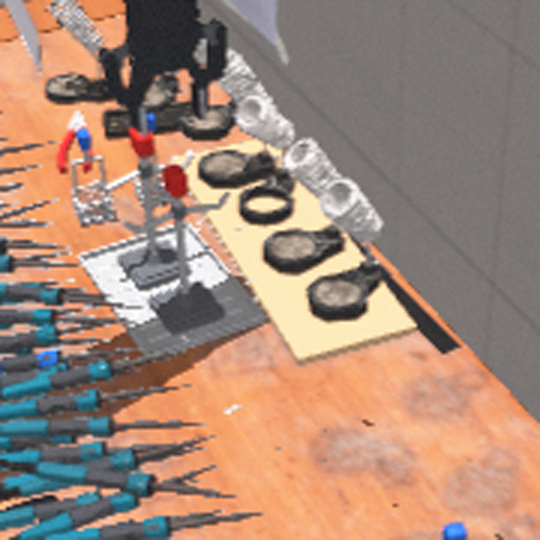

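View pics/s21.png

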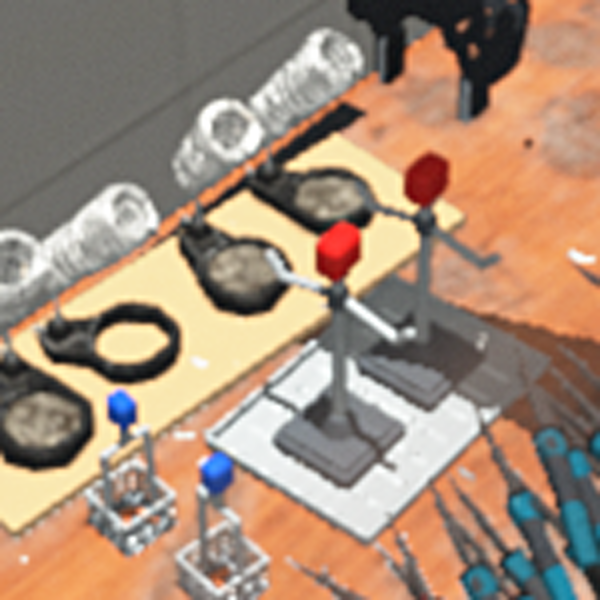

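```bash
python3 -c "
from h import *
goal([.461,.36,.25],2)"
python3 -m inch '[[[0.04,-0.004,0],[0,0,0],0.06],[[0.08,-0.008,0],[0,0,0],0.06],[[0.12,-0.012,0],[0,0,0],0.06],[[0.16,-0.016,0],[0,0,0],0.06],[[0.2,-0.02,0],[0,0,0],0.06]]' 30
python3 -m inch '[[[0.03,-0.002,0.01],[0,0,0],0.06],[[0.035,-0.002,0.028],[0,0,0],0.06],[[0.035,-0.002,0.028],[0,0,0],0.06],[[0.035,-0.002,0.028],[0,0,0],0.06],[[0.035,-0.002,0.028],[0,0,0],0.06]]' 30
python3 - <<'E'
from h import *
w=cam("wrist"); save(w,"w22.png"); print([(b[0],plane(w,*b[0],.116)) for b in blobs(w,"blue",80)])
goal([.461,.37,.12],2)
E
```

```text
shift [ 0.2368 -0.0215  0.028 ] turn [-0.003  0.001  0.   ] rows>= 6.0 j6 1.78
time: 22.98
tcp_pos: [0.464, 0.3249, 0.2787]
tcp_rot: [-2.183, -2.259, 0.003]
force: [1.1, 0.4, -0.4]
grip_width: 0.7
time: 23.4
tcp_pos: [0.4614, 0.3574, 0.2517]
tcp_rot: [2.183, 2.259, -0.003]
force: [-0.4, 0.1, -0.5]
grip_width: 0.702
[(array([279.3, 193.7]), array([0.46120154, 0.36861519, 0.116     ])), (array([383.9, 196.4]), array([0.54799841, 0.36930007, 0.116     ]))]
shift [ 0.0127 -0.0005  0.1323] turn [ 0.     0.    -0.001] rows>= 4.0 j6 2.2
```

View pics/w22.png

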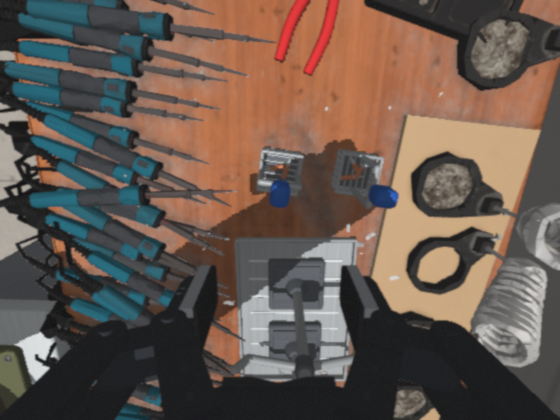

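Run:
```python
from h import *
w=cam("wrist"); save(w,"w22z.png",(240,130,410,225),4.6)
```

View pics/w22z.png

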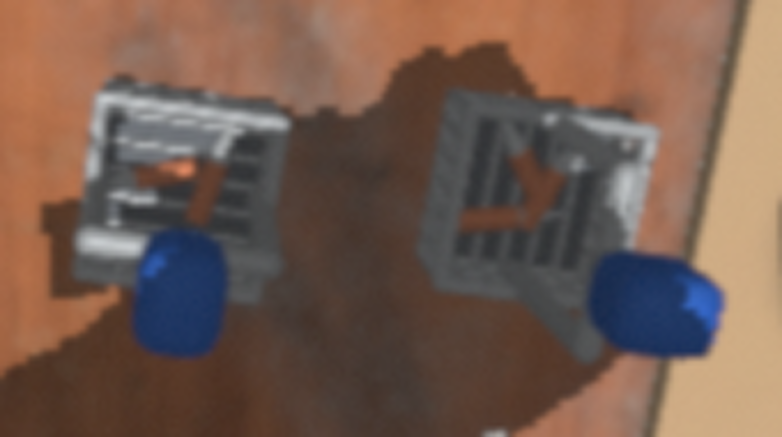

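Run:
```python
from h import *
w=cam("wrist")
def P(u,v,z=.032): return plane(w,240+u/4.6,130+v/4.6,z)[:2]
for n,a,b in [("b3 top",(100,95),(285,122)),("b3 left",(100,95),(80,265)),("b2 top",(450,95),(655,130)),("b2 left",(450,95),(425,280))]:
    p,q=P(*a),P(*b); d=q-p; print(n,p.round(4),q.round(4),np.linalg.norm(d).round(4),np.degrees(np.arctan2(d[1],d[0])).round(1))
```

```text
b3 top [0.4431 0.3924] [0.4859 0.3876] 0.0431 -6.3
b3 left [0.4431 0.3924] [0.439  0.3521] 0.0405 -95.8
b2 top [0.5234 0.3951] [0.5716 0.3886] 0.0486 -7.6
b2 left [0.5234 0.3951] [0.5215 0.3512] 0.0439 -92.5
```

```bash
python3 -m inch '[[[0.008,0,0.035],[0,0,0.07],0.05],[[0.012,0,0.07],[0,0,0.14],0.05],[[0.012,0,0.10],[0,0,0.14],0.05],[[0.012,0,0.11],[0,0,0.14],0.05],[[0.012,0,0.11],[0,0,0.14],0.05]]' 30
python3 -m inch '[[[0,0,0],[0,0,0],0.05],[[0,0,0],[0,0,0],0.05],[[0,0,0],[0,0,0],0.05]]' 30
python3 - <<'E'
from h import *
w=cam("wrist"); save(w,"w23.png"); print([(b[0],plane(w,*b[0],.116)) for b in blobs(w,"blue",80)])
goal([.461,.3695,.119],-6)
E
```

```text
time: 23.97
tcp_pos: [0.4598, 0.3684, 0.1396]
tcp_rot: [-2.336, -2.101, 0.009]
force: [0.1, 0.8, 0.6]
grip_width: 0.587
time: 24.22
tcp_pos: [0.4627, 0.3713, 0.1443]
tcp_rot: [2.335, 2.101, 0.007]
force: [-0.5, 0.5, 0.8]
grip_width: 0.588
[(array([446.3, 257.4]), array([0.54915459, 0.3685188 , 0.116     ])), (array([276.5, 275.3]), array([0.4611253 , 0.36752734, 0.116     ]))]
shift [-0.002  -0.0014  0.0251] turn [ 0.003 -0.003 -0.   ] rows>= 1.0 j6 2.35
```

View pics/w23.png

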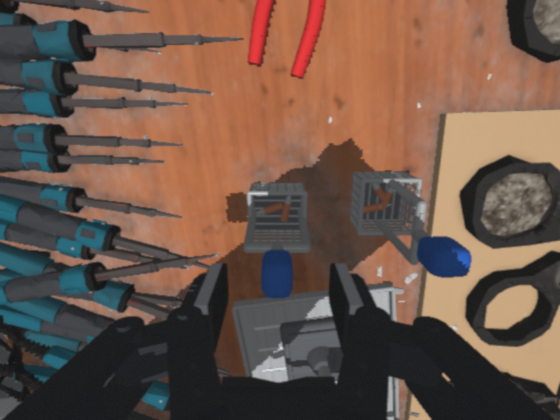

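```bash
python3 -m inch '[[[-0.001,-0.001,0.012],[0,0,0],0.05],[[-0.001,-0.001,0.024],[0,0,0],0.05],[[-0.001,-0.001,0.024],[0,0,0],0.05],[[-0.001,-0.001,0.024],[0,0,0],0.0],[[-0.001,-0.001,0.024],[0,0,0],0.0]]' 40
python3 -m inch '[[[0,0,0],[0,0,0],0.0],[[0,0,0],[0,0,0],0.0],[[0,0,0],[0,0,0],0.0],[[0,0,0],[0,0,0],0.0],[[0,0,0],[0,0,0],0.0]]' 60
python3 -m inch '[[[0,0,-0.01],[0,0,0],0.0],[[0,0,-0.03],[0,0,0],0.0],[[0,0,-0.05],[0,0,0],0.0],[[0,0,-0.07],[0,0,0],0.0],[[0,0,-0.09],[0,0,0],0.0]]' 60
python3 - <<'E'
from h import *
w=cam("wrist"); save(w,"w24.png"); 
d=cam("side"); save(d,"d24.png",(160,100,300,240),4);s=cam("scene"); save(s,"s24.png",(170,170,320,320),4)
print(ctrl.read_state()["joints"].round(2)); goal([.395,.2232,.206],92)
E
```

```text
time: 24.68
tcp_pos: [0.4606, 0.37, 0.1189]
tcp_rot: [2.335, 2.102, 0.003]
force: [-0.0, -0.0, -0.3]
grip_width: 0.317
time: 25.1
tcp_pos: [0.461, 0.3702, 0.119]
tcp_rot: [2.335, 2.102, 0.004]
force: [0.7, -0.3, 6.1]
grip_width: 0.178
time: 25.52
tcp_pos: [0.4593, 0.369, 0.2085]
tcp_rot: [-2.335, -2.102, 0.003]
force: [0.7, -0.4, -1.8]
grip_width: 0.175
[ 0.68  0.39 -0.06  1.12  0.    2.35]
shift [-0.153  -0.0499  0.0029] turn [ 0.    -0.003  1.431] rows>= 12.0 j6 2.35
```

View pics/d24.png

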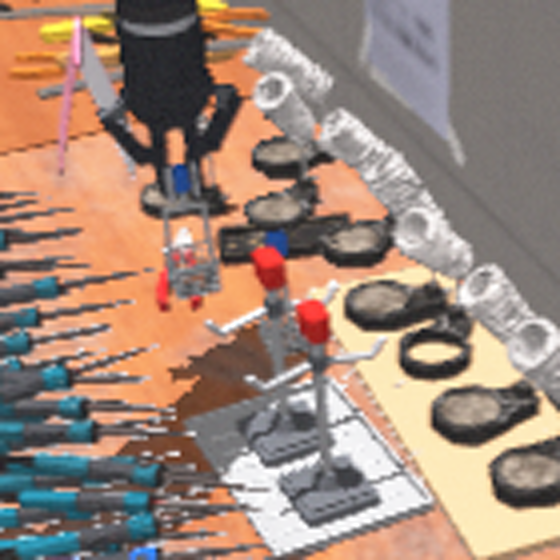

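View pics/s24.png

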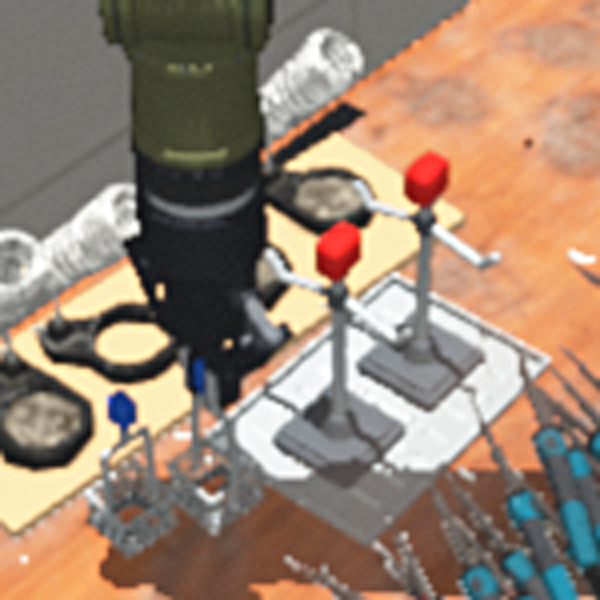

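```bash
python3 -m inch '[[[-0.01,-0.015,0],[0,0,-0.11],0.0],[[-0.02,-0.029,0.001],[0,0,-0.22],0.0],[[-0.03,-0.043,0.002],[0,0,-0.33],0.0],[[-0.04,-0.057,0.003],[0,0,-0.44],0.0],[[-0.048,-0.069,0.004],[0,0,-0.55],0.0]]' 60
python3 -m inch '[[[0,0,0],[0,0,-0.11],0.0],[[0,0,0],[0,0,-0.22],0.0],[[0,0,0],[0,0,-0.33],0.0],[[0,0,0],[0,0,-0.44],0.0],[[0,0,0],[0,0,-0.55],0.0]]' 60
python3 -m inch '[[[0,0,0],[0,0,-0.11],0.0],[[0,0,0],[0,0,-0.22],0.0],[[0,0,0],[0,0,-0.33],0.0],[[0,0,0],[0,0,-0.44],0.0],[[0,0,0],[0,0,-0.55],0.0]]' 60
python3 - <<'E'
from h import *
s=ctrl.read_state();print(s["joints"].round(2)); goal([.394,.2232,.203],92)
R=Rn.from_rotvec(s["tcp_rot"]).as_matrix(); print(R.round(2))
E
```

```text
time: 26.08
tcp_pos: [0.3842, 0.3273, 0.2019]
tcp_rot: [-1.668, -2.66, 0.007]
force: [-0.0, -0.1, -1.0]
grip_width: 0.177
time: 26.5
tcp_pos: [0.3852, 0.3281, 0.2021]
tcp_rot: [-0.883, -3.013, 0.005]
force: [0.1, 0.3, -2.2]
grip_width: 0.178
time: 26.92
tcp_pos: [0.3853, 0.3281, 0.2021]
tcp_rot: [-0.032, -3.139, 0.004]
force: [0.3, 0.4, -1.0]
grip_width: 0.177
[ 0.71  0.26 -0.28  1.04  0.    0.73]
shift [-0.0108 -0.1047 -0.0007] turn [-0.002 -0.003 -0.055] rows>= 3.0 j6 0.73
[[-1.    0.02 -0.  ]
 [ 0.02  1.   -0.  ]
 [ 0.   -0.   -1.  ]]
```

```bash
python3 -m inch '[[[-0.0,-0.02,-0.001],[0,0,-0.03],0.0],[[-0.002,-0.05,-0.001],[0,0,-0.055],0.0],[[-0.006,-0.08,-0.001],[0,0,-0.055],0.0],[[-0.011,-0.1,-0.001],[0,0,-0.055],0.0],[[-0.011,-0.105,-0.001],[0,0,-0.055],0.0]]' 60
python3 -m inch '[[[0,0,0],[0,0,0],0.0],[[0,0,0],[0,0,0],0.0],[[0,0,0],[0,0,0],0.0]]' 60
python3 - <<'E'
from h import *
goal([.394,.2232,.203],92)
w=cam("wrist"); save(w,"w25.png"); 
d=cam("side"); save(d,"d25.png",(160,100,300,240),4);s=cam("scene"); save(s,"s25.png",(170,170,320,320),4)
E
```

```text
time: 27.33
tcp_pos: [0.3933, 0.2204, 0.2032]
tcp_rot: [0.041, -3.138, 0.005]
force: [0.1, -0.3, -1.0]
grip_width: 0.179
time: 27.58
tcp_pos: [0.3945, 0.2245, 0.2044]
tcp_rot: [0.047, -3.141, -0.001]
force: [-0.2, 0.2, -0.9]
grip_width: 0.179
shift [ 0.0006 -0.0013  0.0014] turn [ 0.    -0.001 -0.005] rows>= 1.0 j6 0.49
```

View pics/w25.png

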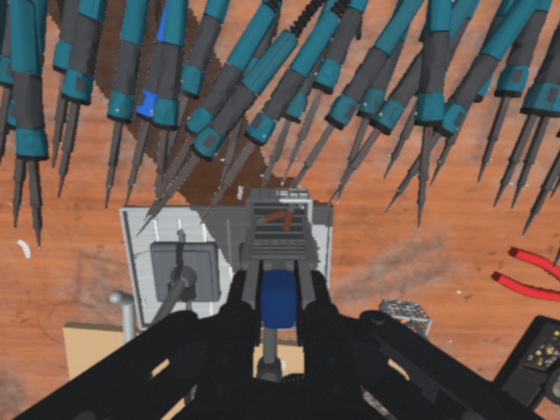

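View pics/d25.png

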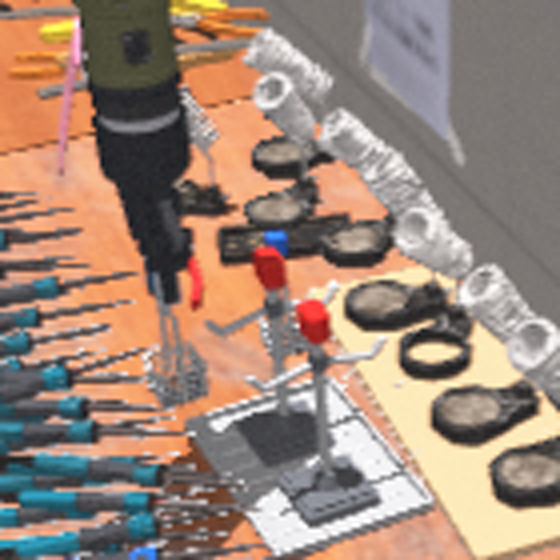

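View pics/s25.png

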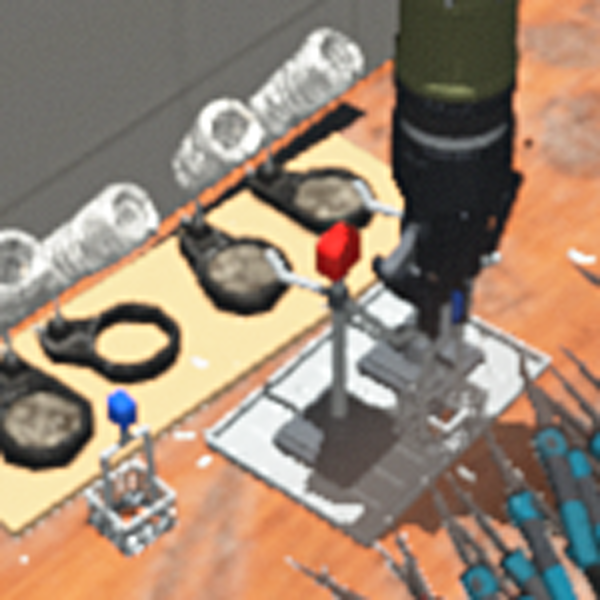

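Run:
```python
from h import *
w=cam("wrist"); save(w,"w25z.png",(230,240,320,400),3.7)
print(plane(w,270,340,.15), plane(w,268,368,.15), plane(w,278.5,300,.204), ctrl.read_state()["tcp_pos"])
s=cam("scene");d=cam("side"); print([b[0] for b in blobs(s,"red",30)],[b[0] for b in blobs(d,"red",20)])
print("B",tri([ray(s,254.1,232.2),ray(d,226.6,167.2)])[0],"A",tri([ray(s,276.3,214.3),ray(d,238.2,179.9)])[0])
```

```text
[0.46046387 0.22016949 0.15      ] [0.4838742  0.21931662 0.15      ] [0.39356498 0.22373243 0.204     ] [0.39466024 0.22455291 0.20465819]
[array([254. , 232.3]), array([173.8, 342. ]), array([178.1, 351.1])] [array([77.1, 68.6]), array([226.8, 166.6]), array([237.9, 179.8])]
B [0.48843767 0.22060322 0.18775754] A [0.49154209 0.125152   0.18857945]
```

View pics/w25z.png

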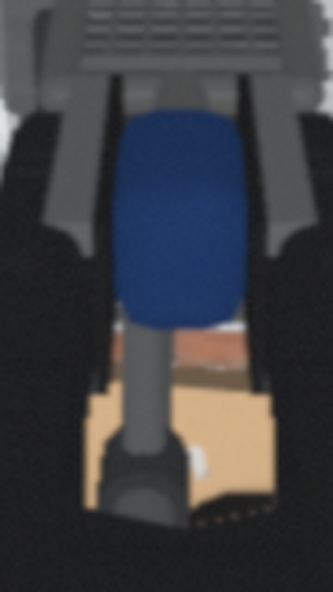

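```bash
python3 -m inch '[[[0,-0.005,0.001],[0,0,0],0.0],[[-0.008,-0.005,0.001],[0,0,0],0.0],[[-0.02,-0.005,0.001],[0,0,0],0.0],[[-0.032,-0.005,0.001],[0,0,0],0.0],[[-0.044,-0.005,0.001],[0,0,0],0.0]]' 60
python3 -m inch '[[[0,0,0],[0,0,0],0.0],[[0,0,0],[0,0,0],0.0],[[0,0,0],[0,0,0],0.0]]' 60
python3 - <<'E'
from h import *
goal([.4385,.2187,.178],92)
w=cam("wrist"); save(w,"w26.png",(180,150,380,400),2.4); 
d=cam("side"); save(d,"d26.png",(180,120,280,220),6);s=cam("scene"); save(s,"s26.png",(220,200,310,290),6)
E
```

```text
time: 28.3
tcp_pos: [0.4408, 0.2202, 0.2039]
tcp_rot: [-0.045, 3.14, 0.001]
force: [-0.1, -0.2, -0.6]
grip_width: 0.172
time: 28.55
tcp_pos: [0.4387, 0.2198, 0.2035]
tcp_rot: [0.045, -3.14, 0.001]
force: [-0.1, 0.1, -0.7]
grip_width: 0.174
shift [ 0.0002 -0.0011  0.0255] turn [-0.    -0.001 -0.006] rows>= 1.0 j6 0.44
```

View pics/d26.png

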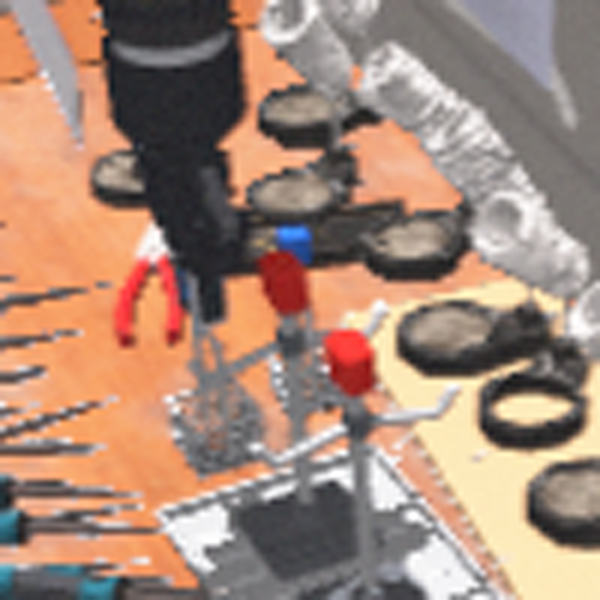

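View pics/s26.png

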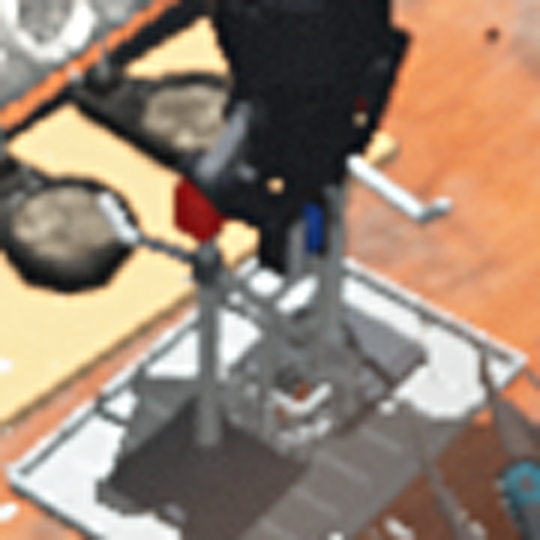

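```bash
python3 -m inch '[[[0,0,0.008],[0,0,0],0.0],[[0,0,0.015],[0,0,0],0.0],[[0,0,0.021],[0,0,0],0.0],[[0,0,0.025],[0,0,0],0.0],[[0,0,0.025],[0,0,0],0.0]]' 60
python3 -m inch '[[[0,0,0],[0,0,0],0.0],[[0,0,0],[0,0,0],0.0]]' 60
python3 - <<'E'
from h import *
d=cam("side"); save(d,"d27.png",(180,120,280,220),6);s=cam("scene"); save(s,"s27.png",(220,200,310,290),6)
print(ctrl.read_state()["force"])
E
```

```text
time: 29.12
tcp_pos: [0.4389, 0.22, 0.1782]
tcp_rot: [-0.046, 3.141, -0.001]
force: [1.8, -0.9, 0.7]
grip_width: 0.179
time: 29.28
tcp_pos: [0.4392, 0.2201, 0.1788]
tcp_rot: [-0.046, 3.141, 0.0]
force: [2.0, 0.7, -1.2]
grip_width: 0.182
[ 1.78978844  0.36531272 -0.85506863]
```

View pics/d27.png

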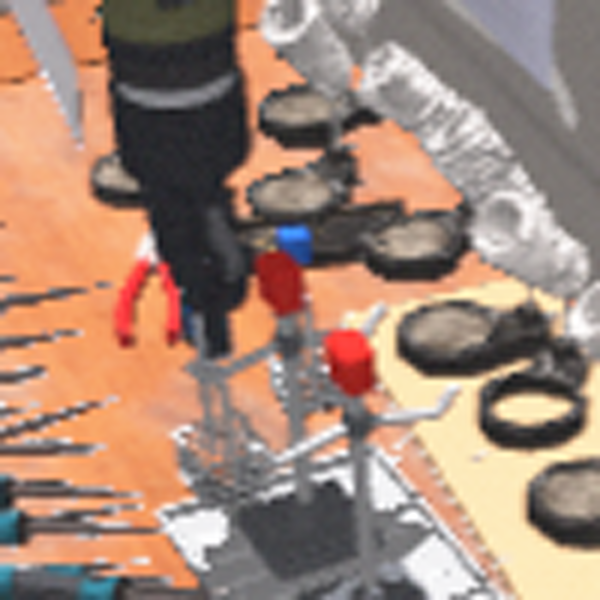

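View pics/s27.png

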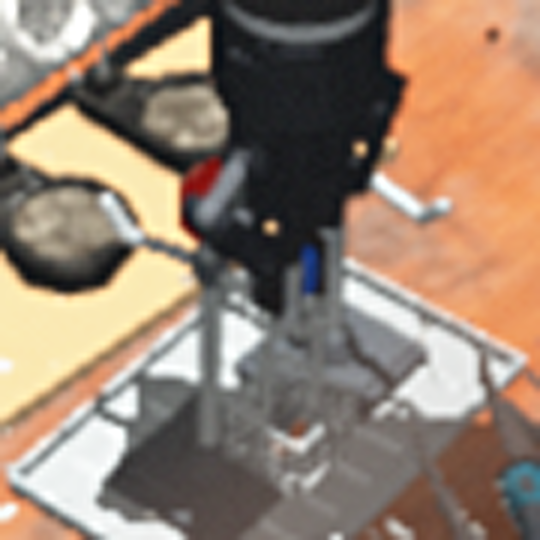

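```bash
python3 -m inch '[[[0,0,0.001],[0,0,0],0.0],[[0,0,0.001],[0,0,0],0.02],[[0,0,0.001],[0,0,0],0.03],[[0,0,0.001],[0,0,0],0.04],[[0,0,0.001],[0,0,0],0.04]]' 30
python3 -m inch '[[[0,0,-0.01],[0,0,0],0.04],[[0,0,-0.03],[0,0,0],0.04],[[0,0,-0.06],[0,0,0],0.04],[[0,0,-0.09],[0,0,0],0.04],[[0,0,-0.09],[0,0,0],0.04]]' 30
python3 - <<'E'
from h import *
d=cam("side"); save(d,"d28.png",(180,120,280,220),6);s=cam("scene"); save(s,"s28.png",(180,190,320,310),5)
for c in (s,d): print([b[0].tolist() for b in blobs(c,"red",30)],[b[0].tolist() for b in blobs(c,"blue",15)])
E
```

```text
time: 29.8
tcp_pos: [0.4385, 0.22, 0.1777]
tcp_rot: [0.046, -3.141, 0.0]
force: [0.0, 0.9, -0.6]
grip_width: 0.466
time: 30.22
tcp_pos: [0.4414, 0.2214, 0.2733]
tcp_rot: [-0.046, 3.133, 0.007]
force: [-0.1, 0.1, -0.0]
grip_width: 0.468
[[254.1, 232.6], [173.8, 342.0], [178.1, 351.0]] [[362.4, 150.4], [267.6, 244.2], [199.7, 264.7], [327.9, 281.4]]
[[124.1, 38.4], [226.8, 166.6], [238.0, 180.1]] [[234.5, 161.0], [214.2, 172.6], [195.5, 239.3], [172.0, 242.4], [330.8, 298.6]]
```

View pics/d28.png

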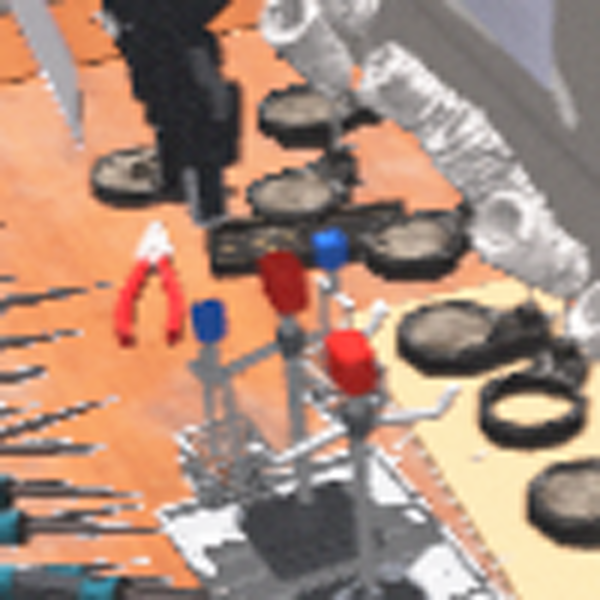

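View pics/s28.png

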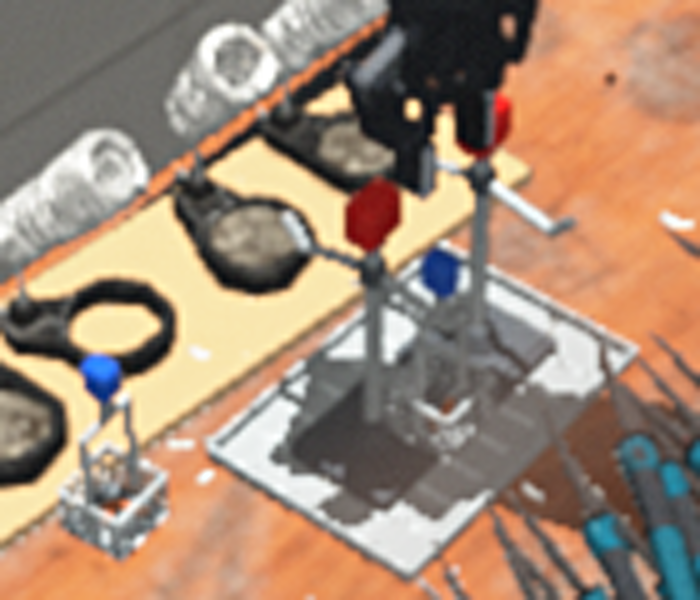

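Run:
```python
from h import *
s=cam("scene");d=cam("side")
print("b2",tri([ray(s,199.7,264.7),ray(d,234.5,161.0)]),"b3",tri([ray(s,267.6,244.2),ray(d,214.2,172.6)]))
print("b1",tri([ray(s,362.4,150.4),ray(d,330.8,298.6)]))
save(s,"b2b.png",(180,250,225,310),9)
goal([.57,.35,.25],85)
```

```text
b2 (array([0.56537632, 0.35455976, 0.11830232]), [np.float64(0.0003714099166532163), np.float64(0.0003714099166530788)]) b3 (array([0.4410373 , 0.22285366, 0.1768618 ]), [np.float64(0.000169289748810743), np.float64(0.00016928974881073495)])
b1 (array([ 0.5301609 , -0.40506127,  0.11826076]), [np.float64(0.0010190744524634504), np.float64(0.0010190744524633986)])
shift [-0.1355  0.1263  0.0166] turn [-0.001 -0.001  0.117] rows>= 5.0 j6 0.44
```

View pics/b2b.png

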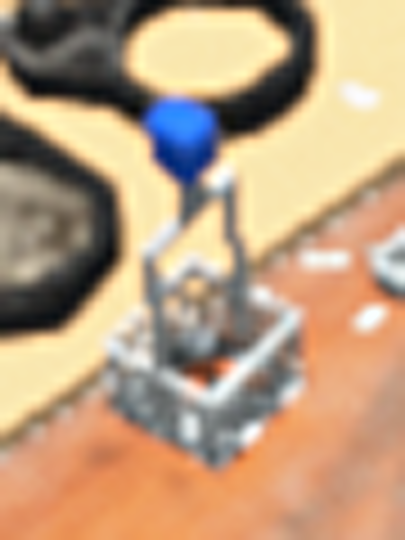

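```bash
python3 - <<'E'
from h import *
s=cam("scene")
p=[plane(s,180+u/9,250+v/9,.087)[:2] for u,v in [(155,248),(230,180)]]; print(p); e=p[1]-p[0]; print(np.degrees(np.arctan2(e[1],e[0])),np.linalg.norm(e))
p=[plane(s,180+u/9,250+v/9,.034)[:2] for u,v in [(108,343),(212,398),(300,312)]]; print(p,[np.degrees(np.arctan2(*(p[i+1]-p[i])[::-1])) for i in (0,1)])
E
python3 -m inch '[[[-0.027,0.026,0],[0,0,0.05],0.05],[[-0.054,0.052,0],[0,0,0.1],0.05],[[-0.08,0.077,0],[0,0,0.117],0.05],[[-0.107,0.102,0],[0,0,0.117],0.05],[[-0.12,0.126,0.01],[0,0,0.117],0.05]]' 30
python3 -m inch '[[[-0.01,0.002,0.02],[0,0,0],0.05],[[-0.01,0.002,0.02],[0,0,0],0.05],[[-0.01,0.002,0.02],[0,0,0],0.05],[[-0.01,0.002,0.02],[0,0,0],0.05]]' 30
python3 - <<'E'
from h import *
w=cam("wrist"); save(w,"w29.png"); print([(b[0],plane(w,*b[0],.116)) for b in blobs(w,"blue",80)])
goal([.565,.3545,.12],85)
E
```

```text
[array([0.55996061, 0.3724258 ]), array([0.56272169, 0.33846193])]
-85.35238870229489 0.034075918076910176
[array([0.58045694, 0.37787288]), array([0.54067756, 0.3725979 ]), array([0.54474412, 0.33069865])] [np.float64(-172.4463152420989), np.float64(-84.4564819709573)]
time: 30.88
tcp_pos: [0.558, 0.351, 0.2572]
tcp_rot: [0.14, 3.136, 0.001]
force: [1.1, 0.3, 0.8]
grip_width: 0.586
time: 31.22
tcp_pos: [0.5643, 0.3498, 0.2373]
tcp_rot: [-0.138, -3.136, 0.002]
force: [-0.2, -0.6, -0.1]
grip_width: 0.585
[(array([11. , 44.1]), array([0.42666072, 0.17838008, 0.116     ])), (array([283.6, 216. ]), array([0.56588065, 0.35266063, 0.116     ]))]
shift [-1.000e-04  4.700e-03  1.183e-01] turn [-0.    -0.001 -0.001] rows>= 3.0 j6 0.64
```

View pics/w29.png

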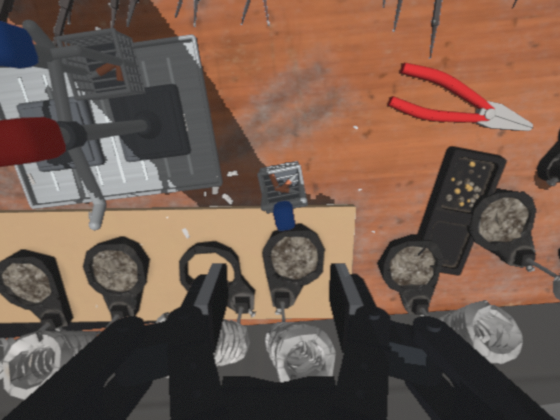

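Run:
```python
from h import *
w=cam("wrist"); print([plane(w,300,325,z).round(3) for z in (.05,.1,.15)])
goal([.5655,.3535,.121],96)
```

```text
[array([0.723, 0.36 , 0.05 ]), array([0.684, 0.359, 0.1  ]), array([0.646, 0.359, 0.15 ])]
shift [-0.0003  0.0035  0.1179] turn [ 0.     0.    -0.193] rows>= 3.0 j6 0.64
```

```bash
python3 -m inch '[[[0,0.002,0.03],[0,0,-0.1],0.05],[[0,0.0035,0.06],[0,0,-0.19],0.05],[[0,0.0035,0.08],[0,0,-0.19],0.05],[[0,0.0035,0.09],[0,0,-0.19],0.05],[[0,0.0035,0.09],[0,0,-0.19],0.05]]' 30
python3 -m inch '[[[0,0,0],[0,0,0],0.05],[[0,0,0],[0,0,0],0.05],[[0,0,0],[0,0,0],0.05]]' 30
python3 - <<'E'
from h import *
w=cam("wrist"); save(w,"w30.png"); print([(b[0],plane(w,*b[0],.117)) for b in blobs(w,"blue",80)])
goal([.5655,.3535,.121],96)
E
```

```text
time: 31.73
tcp_pos: [0.564, 0.3529, 0.1463]
tcp_rot: [0.159, -3.134, 0.003]
force: [-0.5, -0.2, -0.2]
grip_width: 0.582
time: 31.98
tcp_pos: [0.5667, 0.3548, 0.1501]
tcp_rot: [-0.16, 3.134, 0.003]
force: [-0.3, 0.6, -0.6]
grip_width: 0.588
[(array([276.2, 265.7]), array([0.56623545, 0.3527192 , 0.117     ]))]
shift [ 0.0013 -0.0011  0.0288] turn [ 0.002  0.003 -0.003] rows>= 1.0 j6 0.46
```

View pics/w30.png

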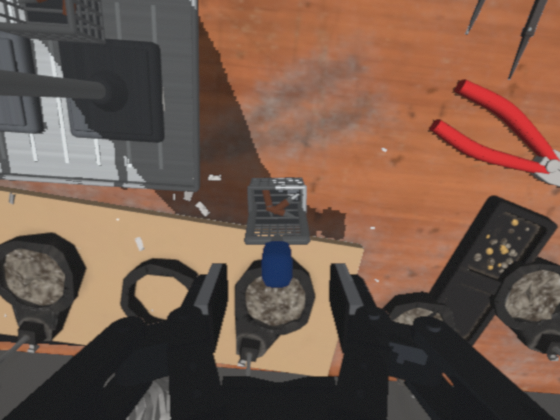

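Aligned. Close in and grip.

```bash
python3 -m inch '[[[0.001,-0.001,0.014],[0,0,0],0.05],[[0.001,-0.001,0.028],[0,0,0],0.05],[[0.001,-0.001,0.028],[0,0,0],0.05],[[0.001,-0.001,0.028],[0,0,0],0.0],[[0.001,-0.001,0.028],[0,0,0],0.0]]' 40
python3 -m inch '[[[0,0,0],[0,0,0],0.0],[[0,0,0],[0,0,0],0.0],[[0,0,0],[0,0,0],0.0],[[0,0,0],[0,0,0],0.0],[[0,0,0],[0,0,0],0.0]]' 60
python3 - <<'E'
from h import *
d=cam("side");s=cam("scene"); save(s,"s31.png",(180,190,320,310),5)
goal([.5685,.2235,.205],93)
E
```

```text
time: 32.45
tcp_pos: [0.5652, 0.3533, 0.1209]
tcp_rot: [-0.16, 3.136, 0.001]
force: [-0.4, 0.4, 0.4]
grip_width: 0.313
time: 32.87
tcp_pos: [0.5655, 0.3536, 0.1212]
tcp_rot: [-0.16, 3.135, 0.002]
force: [0.0, 1.3, 4.4]
grip_width: 0.175
shift [ 0.0101 -0.1297 -0.084 ] turn [0.001 0.003 0.05 ] rows>= 4.0 j6 0.46
```

View pics/s31.png

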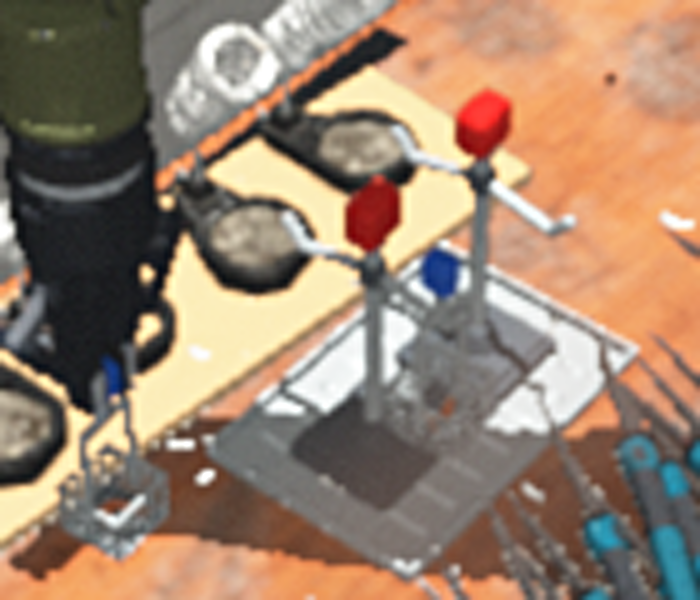

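```bash
python3 -m inch '[[[0,0,-0.01],[0,0,0],0.0],[[0,0,-0.03],[0,0,0],0.0],[[0,0,-0.055],[0,0,0],0.0],[[0,0,-0.084],[0,0,0],0.0],[[0,0,-0.084],[0,0,0],0.0]]' 60
python3 -m inch '[[[0.001,-0.02,0],[0,0,0],0.0],[[0.001,-0.05,0],[0,0,0.02],0.0],[[0.002,-0.08,0],[0,0,0.05],0.0],[[0.003,-0.11,0],[0,0,0.05],0.0],[[0.003,-0.13,0],[0,0,0.05],0.0]]' 60
python3 -m inch '[[[0,0,0],[0,0,0],0.0],[[0,0,0],[0,0,0],0.0],[[0,0,0],[0,0,0],0.0]]' 60
python3 - <<'E'
from h import *
w=cam("wrist"); save(w,"w32.png"); 
d=cam("side"); save(d,"d32.png",(180,120,280,220),6);s=cam("scene"); save(s,"s32.png",(180,190,320,310),5)
goal([.5385,.2225,.205],93)
E
```

```text
time: 33.38
tcp_pos: [0.5669, 0.3543, 0.2101]
tcp_rot: [-0.16, 3.13, 0.007]
force: [0.6, 1.4, -0.3]
grip_width: 0.176
time: 33.8
tcp_pos: [0.574, 0.2206, 0.2033]
tcp_rot: [0.08, -3.139, 0.003]
force: [-0.2, 0.7, -0.6]
grip_width: 0.173
time: 34.05
tcp_pos: [0.5747, 0.2236, 0.2035]
tcp_rot: [0.082, -3.14, -0.001]
force: [0.4, 0.2, -0.9]
grip_width: 0.174
shift [ 0.0363  0.     -0.0014] turn [ 0.    -0.     0.001] rows>= 1.0 j6 0.32
```

View pics/w32.png

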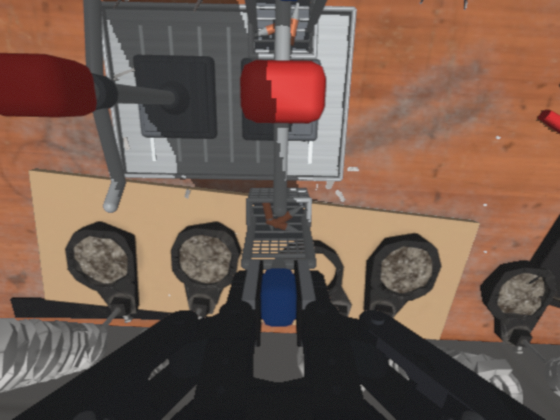

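View pics/d32.png

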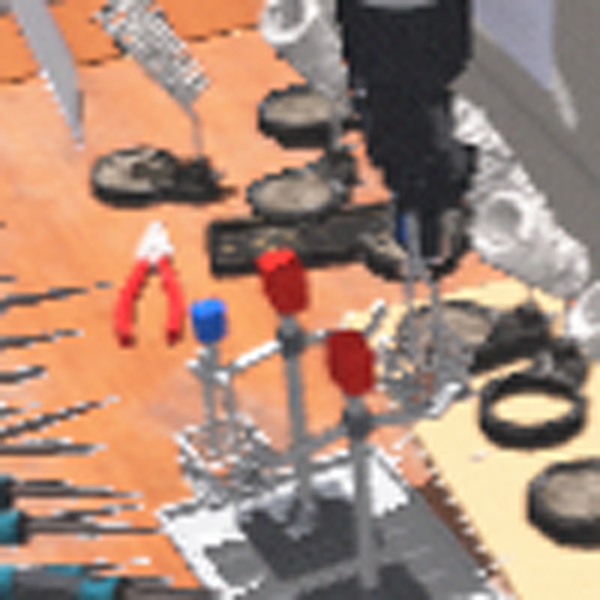

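View pics/s32.png

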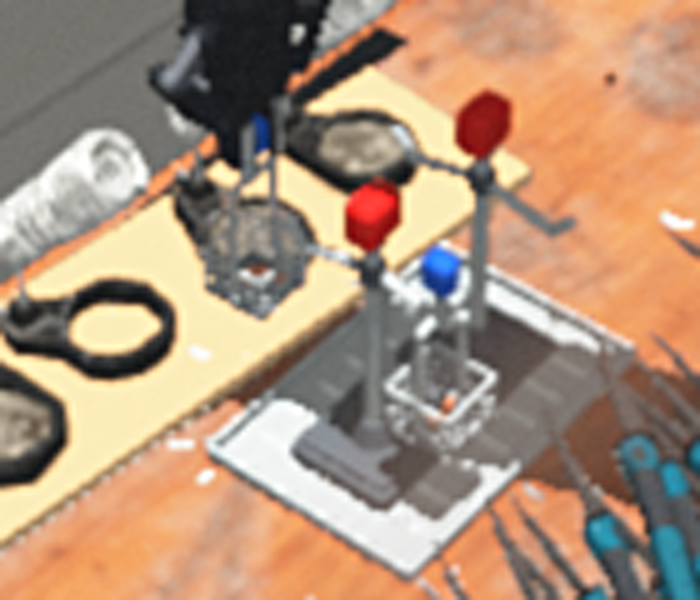

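```bash
python3 -m inch '[[[0.006,0,0],[0,0,0],0.0],[[0.014,0,0],[0,0,0],0.0],[[0.023,0,0],[0,0,0],0.0],[[0.031,0,0],[0,0,0],0.0],[[0.036,0,0],[0,0,0],0.0]]' 60
python3 -m inch '[[[0,0,0],[0,0,0],0.0],[[0,0,0],[0,0,0],0.0],[[0,0,0],[0,0,0],0.0]]' 60
python3 - <<'E'
from h import *
w=cam("wrist"); save(w,"w33.png"); 
d=cam("side"); save(d,"d33.png",(180,120,280,220),6);s=cam("scene"); save(s,"s33.png",(180,190,320,310),5)
goal([.5385,.2225,.179],93)
E
```

```text
time: 34.62
tcp_pos: [0.5372, 0.2215, 0.2039]
tcp_rot: [0.083, -3.14, 0.0]
force: [0.6, 0.7, -1.3]
grip_width: 0.177
time: 34.87
tcp_pos: [0.5393, 0.2216, 0.2041]
tcp_rot: [-0.082, 3.14, 0.0]
force: [1.1, -0.2, -1.5]
grip_width: 0.172
shift [0.0009 0.001  0.0248] turn [ 0.  0. -0.] rows>= 1.0 j6 0.34
```

View pics/w33.png

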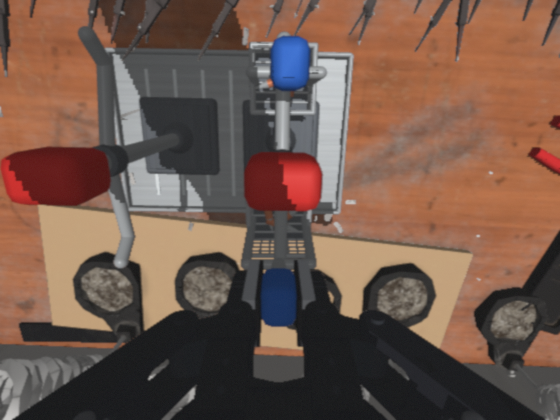

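View pics/s33.png

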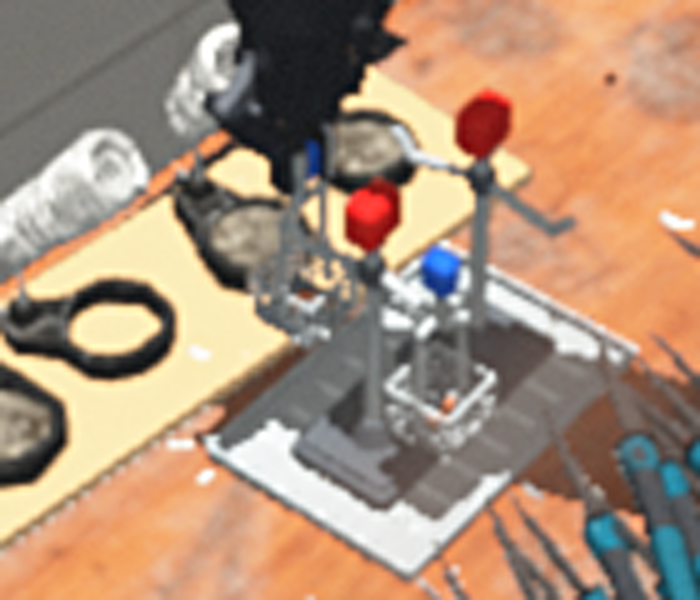

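View pics/d33.png

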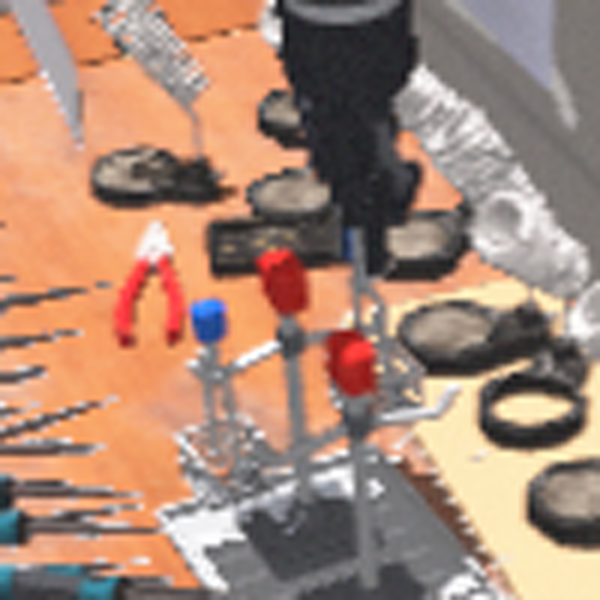

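```bash
python3 -m inch '[[[0,0,0.008],[0,0,0],0.0],[[0,0,0.015],[0,0,0],0.0],[[0,0,0.021],[0,0,0],0.0],[[0,0,0.0255],[0,0,0],0.0],[[0,0,0.0255],[0,0,0],0.0]]' 60
python3 -m inch '[[[0,0,0],[0,0,0],0.0],[[0,0,0],[0,0,0],0.0],[[0,0,0],[0,0,0],0.02],[[0,0,0],[0,0,0],0.04],[[0,0,0],[0,0,0],0.04]]' 30
python3 -m inch '[[[0,0,0],[0,0,0],0.04],[[0,0,-0.02],[0,0,0],0.04],[[0,0,-0.05],[0,0,0],0.04],[[0,0,-0.09],[0,0,0],0.04],[[0,0,-0.12],[0,0,0],0.04]]' 30
python3 - <<'E'
from h import *
w=cam("wrist"); save(w,"w34.png"); 
d=cam("side"); save(d,"d34.png",(180,120,280,220),6);s=cam("scene"); save(s,"s34.png",(180,190,320,310),5)
for c in (s,d): print([b[0].tolist() for b in blobs(c,"red",30)],[b[0].tolist() for b in blobs(c,"blue",15)])
E
```

```text
time: 35.43
tcp_pos: [0.5407, 0.2216, 0.1795]
tcp_rot: [-0.081, 3.136, 0.001]
force: [0.5, 0.4, 8.7]
grip_width: 0.178
time: 35.85
tcp_pos: [0.5387, 0.2214, 0.1777]
tcp_rot: [0.082, -3.14, 0.0]
force: [0.1, -0.4, -0.2]
grip_width: 0.467
time: 36.27
tcp_pos: [0.5389, 0.2215, 0.3001]
tcp_rot: [-0.082, 3.14, 0.0]
force: [1.3, -1.3, 1.3]
grip_width: 0.467
[[276.3, 214.3], [254.0, 232.5], [173.9, 342.0], [178.1, 351.1]] [[362.5, 150.7], [241.3, 228.2], [267.3, 243.9], [327.9, 281.4]]
[[226.7, 166.5], [237.9, 179.8]] [[239.7, 165.9], [214.5, 172.7], [195.5, 239.3], [171.9, 242.7], [330.8, 298.6]]
```

View pics/s34.png

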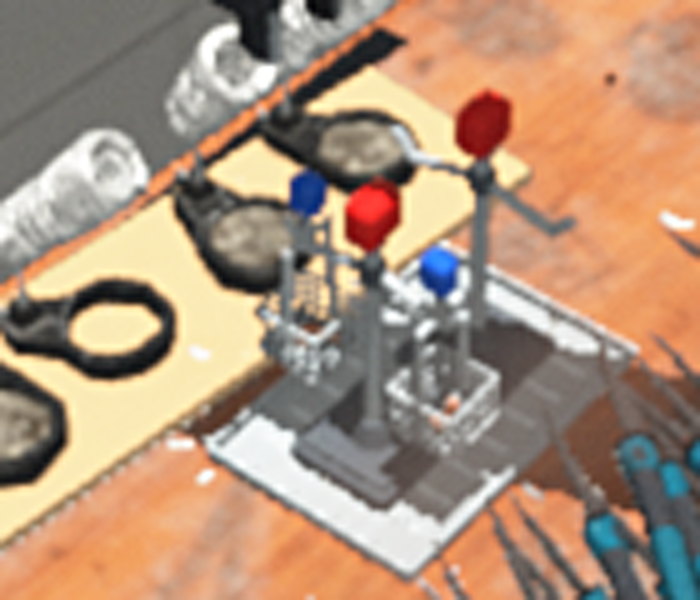

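View pics/d34.png

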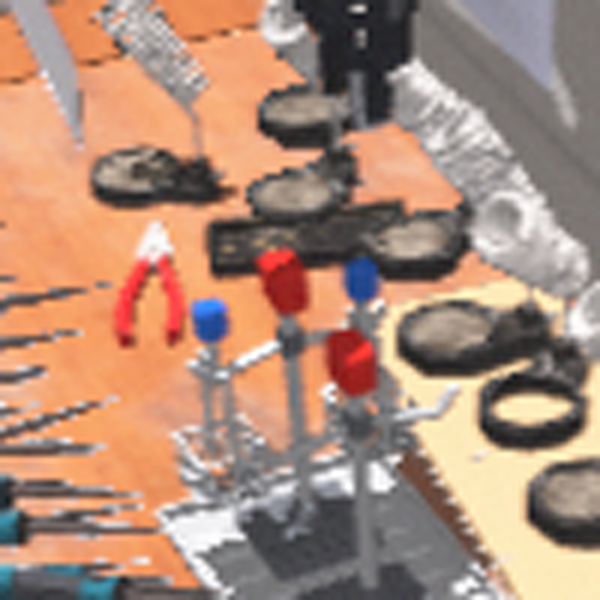

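View pics/w34.png

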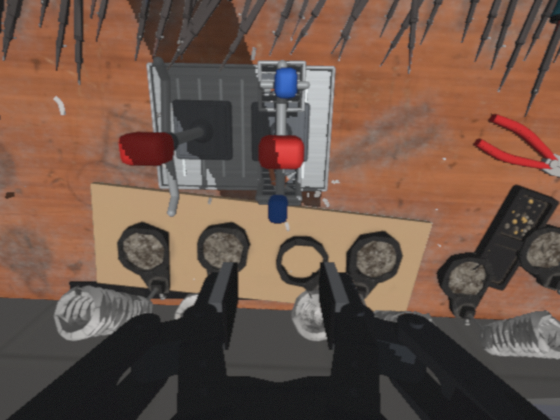

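```bash
python3 -m inch '[[[0.003,-0.04,0],[0,0,0],0.04],[[0.005,-0.08,0],[0,0,0],0.04],[[0.008,-0.12,0],[0,0,0],0.04],[[0.011,-0.16,0],[0,0,0],0.04],[[0.014,-0.2,0],[0,0,0],0.04]]' 30
python3 -m inch '[[[0.003,-0.04,0],[0,0,0],0.05],[[0.005,-0.08,0],[0,0,0],0.05],[[0.008,-0.12,0],[0,0,0],0.05],[[0.011,-0.16,0],[0,0,0],0.05],[[0.014,-0.2,0],[0,0,0],0.05]]' 30
python3 -m inch '[[[0.003,-0.04,0],[0,0,0],0.05],[[0.005,-0.08,0.01],[0,0,0],0.05],[[0.008,-0.12,0.03],[0,0,0],0.05],[[0.011,-0.16,0.05],[0,0,0],0.05],[[0.014,-0.2,0.06],[0,0,0],0.05]]' 30
python3 -m inch '[[[0,0,0],[0,0,0],0.05],[[0,0,0],[0,0,0],0.05],[[0,0,0],[0,0,0],0.05]]' 30
python3 - <<'E'
from h import *
w=cam("wrist"); save(w,"w35.png"); print([(b[0],plane(w,*b[0],.116)) for b in blobs(w,"blue",80)])
d=cam("side"); s=cam("scene"); save(s,"s35.png"); 
for c in (s,d): print([b[0].tolist() for b in blobs(c,"red",30)],[b[0].tolist() for b in blobs(c,"blue",15)])
goal([.53,-.405,.12],90)
E
```

```text
time: 36.83
tcp_pos: [0.5342, 0.0195, 0.2963]
tcp_rot: [0.083, -3.137, 0.0]
force: [1.3, -0.2, 0.0]
grip_width: 0.471
time: 37.25
tcp_pos: [0.5307, -0.181, 0.2963]
tcp_rot: [0.082, -3.138, -0.002]
force: [1.4, -0.3, 0.2]
grip_width: 0.587
time: 37.67
tcp_pos: [0.5267, -0.3748, 0.2357]
tcp_rot: [0.082, -3.136, -0.006]
force: [0.7, -0.2, 1.0]
grip_width: 0.589
time: 37.92
tcp_pos: [0.5277, -0.3737, 0.2381]
tcp_rot: [0.081, -3.138, -0.004]
force: [-1.0, 1.0, 0.5]
grip_width: 0.587
[(array([238.7, 215.6]), array([ 0.53039207, -0.40594301,  0.116     ]))]
[[276.4, 214.2], [254.1, 232.2], [173.9, 341.9], [178.1, 350.9]] [[362.5, 150.7], [241.4, 227.8], [267.5, 243.7], [327.9, 281.4]]
[[77.3, 68.4], [226.7, 166.4], [237.9, 179.8]] [[239.8, 165.8], [214.2, 172.6], [195.6, 239.0], [172.2, 242.5], [330.8, 298.7]]
shift [ 0.0005 -0.0321  0.1202] turn [0.    0.    0.054] rows>= 3.0 j6 -0.67
```

View pics/w35.png

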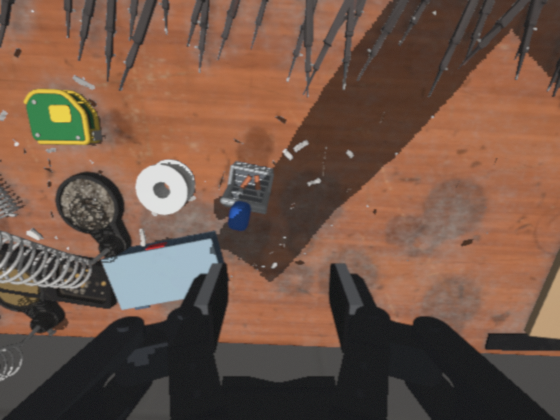

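View pics/s35.png

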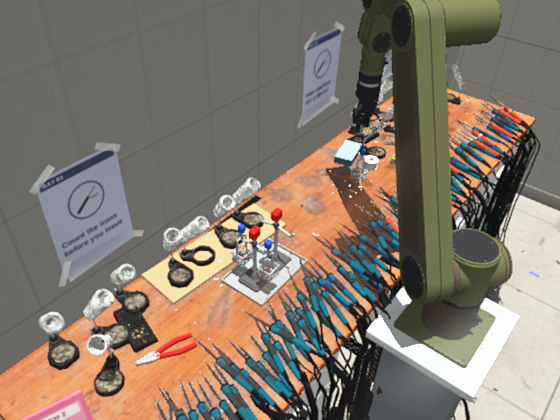

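Run:
```python
from h import *
w=cam("wrist"); save(w,"w36.png",(210,145,290,240),6)
```

```text
(no output)
```

View pics/w36.png

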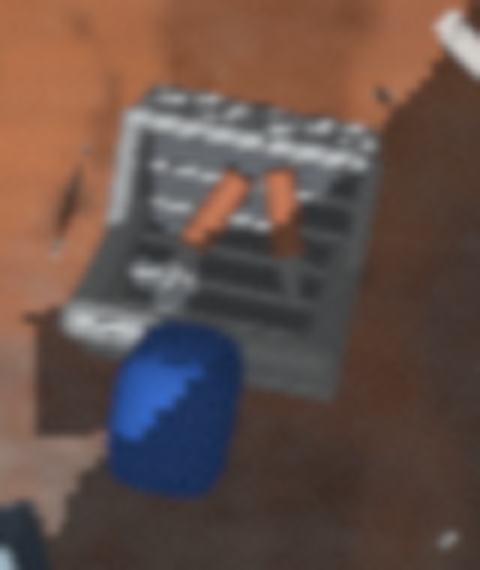

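Run:
```python
from h import *
w=cam("wrist")
for z,a,b in [(.032,(130,110),(378,150)),(.085,(65,312),(340,385)),(.085,(70,330),(330,395))]:
    p,q=[plane(w,210+u/6,145+v/6,z)[:2] for u,v in (a,b)]; e=q-p; print(p.round(4),q.round(4),np.linalg.norm(e).round(4),np.degrees(np.arctan2(e[1],e[0])).round(1))
goal([.5303,-.4055,.12],82)
```

```text
[ 0.5058 -0.4234] [ 0.5104 -0.3805] 0.0432 83.8
[ 0.5271 -0.4255] [ 0.5363 -0.3841] 0.0425 77.5
[ 0.5299 -0.4248] [ 0.538  -0.3855] 0.0401 78.3
shift [ 0.0005 -0.0324  0.1206] turn [-0.     0.001  0.194] rows>= 3.0 j6 -0.67
```

```bash
python3 -m inch '[[[0,-0.015,0.03],[0,0,0.1],0.05],[[0,-0.032,0.06],[0,0,0.2],0.05],[[0,-0.032,0.08],[0,0,0.21],0.05],[[0,-0.032,0.09],[0,0,0.21],0.05],[[0,-0.032,0.09],[0,0,0.21],0.05]]' 30
python3 -m inch '[[[0,0,0],[0,0,0],0.05],[[0,0,0],[0,0,0],0.05],[[0,0,0],[0,0,0],0.05]]' 30
python3 - <<'E'
from h import *
w=cam("wrist"); save(w,"w37.png"); print([(b[0],plane(w,*b[0],.116)) for b in blobs(w,"blue",80)])
goal([.5303,-.4055,.119],81)
E
```

```text
time: 38.58
tcp_pos: [0.5289, -0.4043, 0.1474]
tcp_rot: [-0.245, -3.128, -0.005]
force: [-0.7, 0.6, -0.2]
grip_width: 0.588
time: 38.83
tcp_pos: [0.5314, -0.4065, 0.1521]
tcp_rot: [0.246, 3.129, -0.003]
force: [0.8, -0.1, 0.1]
grip_width: 0.586
[(array([281.6, 264.1]), array([ 0.53165475, -0.40580828,  0.116     ]))]
shift [0.0012 0.0009 0.033 ] turn [-0.002  0.003 -0.   ] rows>= 1.0 j6 -0.5
```

View pics/w37.png

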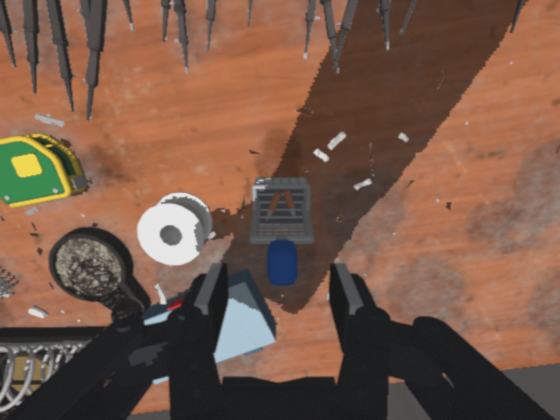

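```bash
python3 -m inch '[[[0.0,0.001,0.015],[0,0,0],0.05],[[0.0,0.001,0.031],[0,0,0],0.05],[[0.0,0.001,0.031],[0,0,0],0.05],[[0.0,0.001,0.031],[0,0,0],0.0],[[0.0,0.001,0.031],[0,0,0],0.0]]' 40
python3 -m inch '[[[0,0,0],[0,0,0],0.0],[[0,0,0],[0,0,0],0.0],[[0,0,0],[0,0,0],0.0],[[0,0,0],[0,0,0],0.0],[[0,0,0],[0,0,0],0.0]]' 60
python3 -m inch '[[[0,0,-0.01],[0,0,0],0.0],[[0,0,-0.03],[0,0,0],0.0],[[0,0,-0.055],[0,0,0],0.0],[[0,0,-0.084],[0,0,0],0.0],[[0,0,-0.084],[0,0,0],0.0]]' 60
python3 - <<'E'
from h import *
w=cam("wrist"); save(w,"w38.png"); 
s=ctrl.read_state(); print(s["tcp_pos"]); goal([.40,-.1,.205],93)
d=cam("side"); save(d,"d38.png",(260,220,400,340),5)
E
```

```text
time: 39.3
tcp_pos: [0.5308, -0.4055, 0.1201]
tcp_rot: [0.247, 3.131, -0.001]
force: [0.1, 0.7, -0.1]
grip_width: 0.313
time: 39.72
tcp_pos: [0.5312, -0.4056, 0.1204]
tcp_rot: [0.247, 3.129, -0.002]
force: [0.3, 1.1, 5.7]
grip_width: 0.176
time: 40.13
tcp_pos: [0.5325, -0.4071, 0.2095]
tcp_rot: [0.247, 3.124, -0.009]
force: [0.8, -1.3, -0.2]
grip_width: 0.176
[ 0.53194747 -0.40672952  0.20696012]
shift [ 1.786e-01  2.822e-01 -2.000e-04] turn [-0.004  0.006 -0.21 ] rows>= 9.0 j6 -0.49
```

View pics/d38.png

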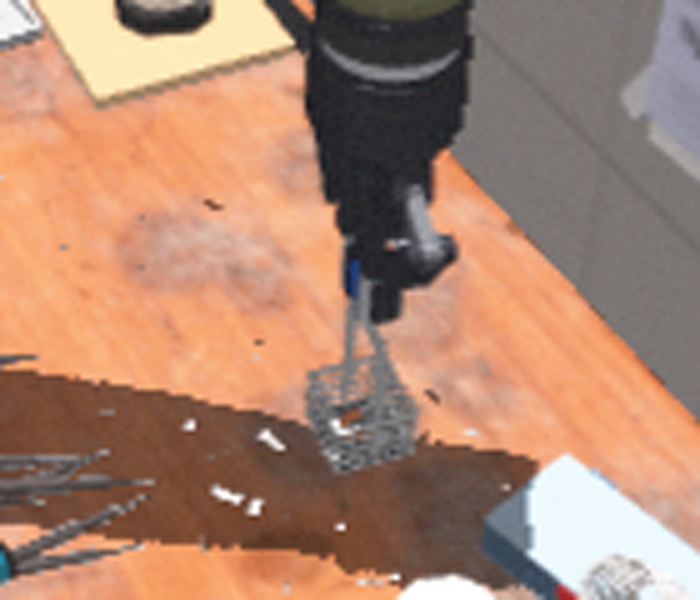

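```bash
python3 -m inch '[[[0.01,0.016,0],[0,0,0],0.0],[[0.028,0.044,0],[0,0,-0.05],0.0],[[0.047,0.074,0],[0,0,-0.1],0.0],[[0.067,0.105,0],[0,0,-0.15],0.0],[[0.087,0.137,0],[0,0,-0.21],0.0]]' 60
python3 -c "
from h import *
goal([.40,-.1,.204],93)"
```

```text
time: 40.65
tcp_pos: [0.4638, -0.2545, 0.2009]
tcp_rot: [0.085, -3.137, -0.003]
force: [0.7, 0.3, -0.3]
grip_width: 0.172
shift [ 0.0554  0.1577 -0.0026] turn [ 0.002 -0.003  0.002] rows>= 5.0 j6 -0.56
```

```bash
python3 -m inch '[[[0.012,0.034,0],[0,0,0],0.0],[[0.024,0.07,0],[0,0,0],0.0],[[0.036,0.105,0],[0,0,0],0.0],[[0.048,0.14,0],[0,0,0],0.0],[[0.055,0.165,0],[0,0,0],0.0]]' 60
python3 -m inch '[[[0,0.03,0],[0,0,0],0.0],[[0,0.06,0],[0,0,0],0.0],[[0,0.085,0],[0,0,0],0.0],[[0,0.09,0],[0,0,0],0.0],[[0,0.09,0],[0,0,0],0.0]]' 60
python3 -m inch '[[[0,0,0],[0,0,0],0.0],[[0,0,0],[0,0,0],0.0],[[0,0,0],[0,0,0],0.0]]' 60
python3 - <<'E'
from h import *
w=cam("wrist"); save(w,"w39.png"); 
goal([.397,.122,.205],93)
s=cam("scene"); d=cam("side"); print("A",[b[0] for b in blobs(s,"red",30)],[b[0] for b in blobs(d,"red",20)])
E
```

```text
time: 41.07
tcp_pos: [0.3985, -0.0918, 0.2012]
tcp_rot: [0.083, -3.135, -0.003]
force: [-0.3, 0.3, -1.1]
grip_width: 0.177
time: 41.48
tcp_pos: [0.3964, -0.0034, 0.2018]
tcp_rot: [0.087, -3.138, 0.0]
force: [0.5, -0.7, -1.6]
grip_width: 0.179
time: 41.73
tcp_pos: [0.3976, -0.0054, 0.2026]
tcp_rot: [0.079, -3.14, 0.001]
force: [0.6, 0.4, -1.8]
grip_width: 0.174
shift [-0.0057  0.1273 -0.0024] turn [-0.    -0.001 -0.002] rows>= 4.0 j6 -0.06
A [array([276.3, 214.3]), array([254.1, 232.2]), array([174. , 341.9]), array([178.4, 351. ])] [array([78.1, 66.5]), array([78.2, 70.6]), array([237.8, 179.8])]
```

View pics/w39.png

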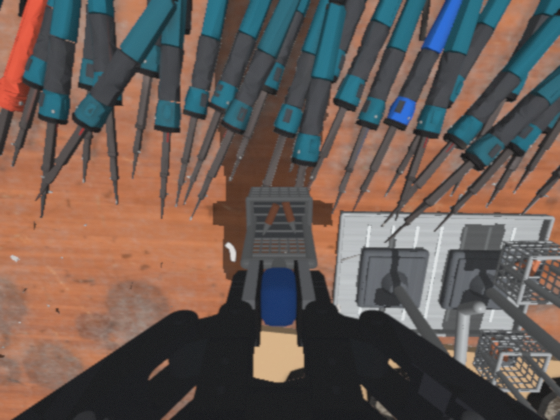

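```bash
python3 -m inch '[[[-0.001,0.025,-0.002],[0,0,0],0.0],[[-0.003,0.06,-0.002],[0,0,0],0.0],[[-0.004,0.09,-0.002],[0,0,0],0.0],[[-0.005,0.115,-0.002],[0,0,0],0.0],[[-0.005,0.127,-0.002],[0,0,0],0.0]]' 60
python3 -m inch '[[[0,0,0],[0,0,0],0.0],[[0,0,0],[0,0,0],0.0],[[0,0,0],[0,0,0],0.0]]' 60
python3 - <<'E'
from h import *
w=cam("wrist"); save(w,"w40.png"); save(w,"w40z.png",(230,240,320,400),3.7)
goal([.4415,.123,.205],93)
d=cam("side"); save(d,"d40.png",(180,120,280,220),6);s=cam("scene"); save(s,"s40.png",(180,190,320,310),5)
E
```

```text
time: 42.3
tcp_pos: [0.3965, 0.1247, 0.205]
tcp_rot: [-0.084, 3.14, 0.002]
force: [0.6, 0.9, -1.3]
grip_width: 0.178
time: 42.55
tcp_pos: [0.396, 0.1219, 0.2048]
tcp_rot: [0.081, -3.14, 0.001]
force: [-0.1, 0.6, -1.3]
grip_width: 0.178
shift [-0.0455 -0.001  -0.0002] turn [-0.    -0.    -0.001] rows>= 2.0 j6 0.25
```

View pics/w40z.png

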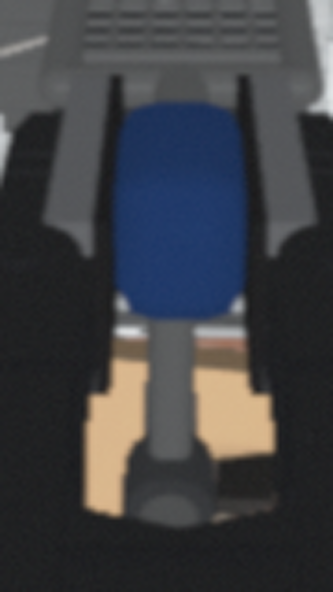

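View pics/d40.png

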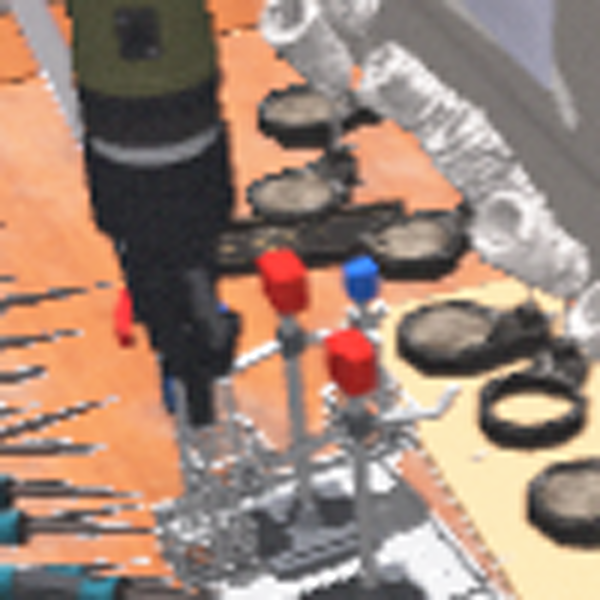

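View pics/s40.png

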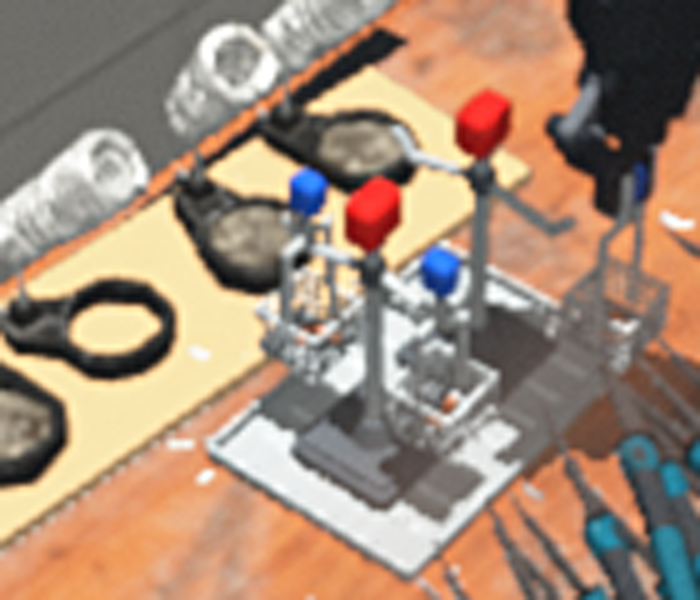

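```bash
python3 -m inch '[[[-0.006,-0.001,0.001],[0,0,0],0.0],[[-0.016,-0.001,0.001],[0,0,0],0.0],[[-0.027,-0.001,0.001],[0,0,0],0.0],[[-0.038,-0.001,0.001],[0,0,0],0.0],[[-0.0455,-0.001,0.001],[0,0,0],0.0]]' 60
python3 -m inch '[[[0,0,0],[0,0,0],0.0],[[0,0,0],[0,0,0],0.0],[[0,0,0],[0,0,0],0.0]]' 60
python3 - <<'E'
from h import *
goal([.4415,.123,.178],93)
d=cam("side"); save(d,"d41.png",(180,120,280,220),6);s=cam("scene"); save(s,"s41.png",(200,190,320,290),5)
E
```

```text
time: 43.12
tcp_pos: [0.4439, 0.1241, 0.204]
tcp_rot: [-0.081, 3.139, 0.0]
force: [-0.5, 0.2, -1.5]
grip_width: 0.174
time: 43.37
tcp_pos: [0.4412, 0.1239, 0.2036]
tcp_rot: [0.082, -3.139, 0.0]
force: [-0.6, -0.0, -1.0]
grip_width: 0.177
shift [-0.0003 -0.0009  0.0256] turn [-0.    -0.001 -0.   ] rows>= 1.0 j6 0.22
```

View pics/d41.png

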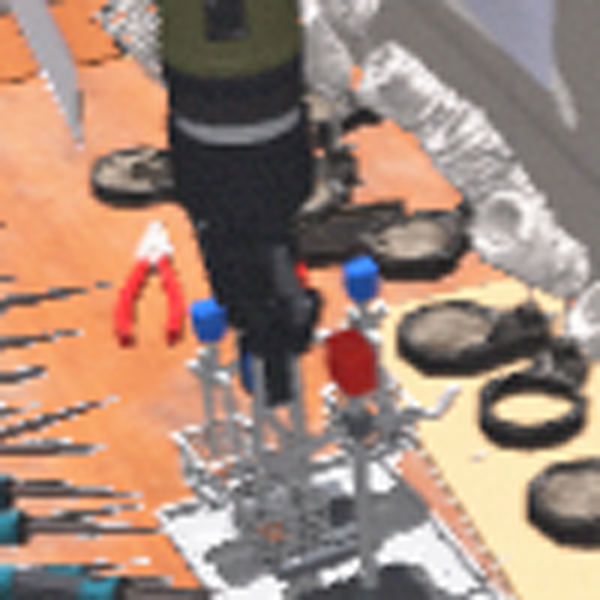

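View pics/s41.png

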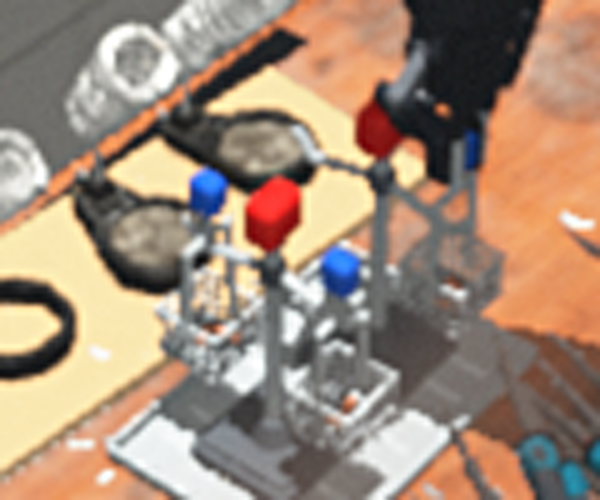

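Arm runs through the loop. Lower, release, rise.

```bash
python3 -m inch '[[[0,0,0.008],[0,0,0],0.0],[[0,0,0.015],[0,0,0],0.0],[[0,0,0.021],[0,0,0],0.0],[[0,0,0.025],[0,0,0],0.0],[[0,0,0.025],[0,0,0],0.0]]' 60
python3 -m inch '[[[0,0,0],[0,0,0],0.0],[[0,0,0],[0,0,0],0.0],[[0,0,0.0005],[0,0,0],0.0]]' 60
python3 - <<'E'
from h import *
s=cam("scene"); save(s,"s42.png",(200,190,320,290),5); print(ctrl.read_state()["force"],ctrl.read_state()["tcp_pos"])
E
```

```text
time: 43.88
tcp_pos: [0.4424, 0.1241, 0.1791]
tcp_rot: [-0.082, 3.138, -0.0]
force: [0.6, -0.3, 4.9]
grip_width: 0.18
time: 44.13
tcp_pos: [0.4424, 0.1241, 0.1791]
tcp_rot: [-0.082, 3.138, 0.0]
force: [-0.3, -1.0, 10.6]
grip_width: 0.181
[-0.01800102 -0.39192245  7.39030184] [0.44240725 0.12413996 0.17912681]
```

View pics/s42.png

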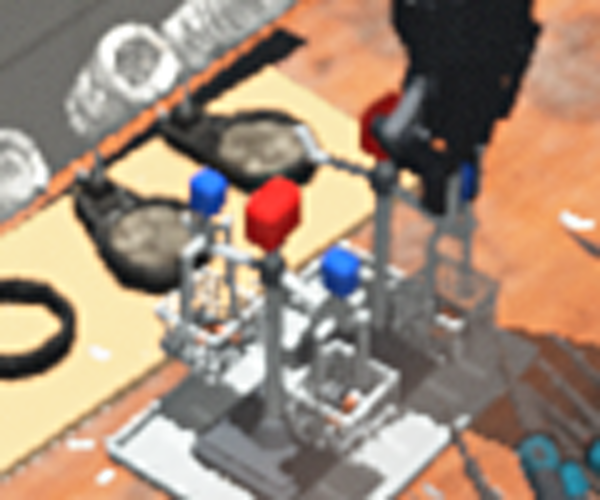

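```bash
python3 -m inch '[[[0,0,-0.001],[0,0,0],0.0],[[0,0,-0.001],[0,0,0],0.02],[[0,0,-0.001],[0,0,0],0.04],[[0,0,-0.001],[0,0,0],0.04],[[0,0,-0.001],[0,0,0],0.04]]' 30
python3 -m inch '[[[0,0,0],[0,0,0],0.04],[[0,0,-0.02],[0,0,0],0.04],[[0,0,-0.05],[0,0,0],0.04],[[0,0,-0.09],[0,0,0],0.04],[[0,0,-0.13],[0,0,0],0.04]]' 30
python3 -m inch '[[[0.02,-0.03,0],[0,0,0],0.04],[[0.04,-0.07,0],[0,0,0],0.04],[[0.05,-0.11,0],[0,0,0],0.04],[[0.05,-0.15,0],[0,0,0],0.04],[[0.05,-0.19,0],[0,0,0],0.04]]' 30
python3 -m inch '[[[0,-0.03,0],[0,0,0],0.04],[[0,-0.07,0],[0,0,0],0.04],[[0,-0.11,0],[0,0,0],0.04],[[0,-0.15,0],[0,0,0],0.04],[[0,-0.16,0],[0,0,0],0.04]]' 30
python3 - <<'E'
from h import *
d=cam("side"); save(d,"d43.png",(170,120,290,220),6);s=cam("scene"); save(s,"s43.png",(190,190,320,310),5); save(s,"s43f.png")
for c in (s,d): print([b[0].tolist() for b in blobs(c,"red",30)],[b[0].tolist() for b in blobs(c,"blue",15)])
E
```

```text
time: 44.6
tcp_pos: [0.441, 0.1239, 0.1789]
tcp_rot: [0.082, -3.139, 0.0]
force: [-0.8, -1.6, 0.4]
grip_width: 0.47
time: 45.02
tcp_pos: [0.4404, 0.1237, 0.31]
tcp_rot: [0.082, -3.138, 0.001]
force: [0.6, 0.4, 0.6]
grip_width: 0.469
time: 45.43
tcp_pos: [0.4004, -0.0697, 0.3098]
tcp_rot: [-0.084, 3.14, -0.0]
force: [1.1, -0.5, 0.3]
grip_width: 0.469
time: 45.85
tcp_pos: [0.4101, -0.2331, 0.309]
tcp_rot: [-0.074, 3.14, -0.004]
force: [0.6, 0.4, 0.6]
grip_width: 0.466
[[276.3, 214.2], [254.2, 232.2], [173.7, 342.1], [178.3, 351.0]] [[289.4, 225.3], [241.4, 228.0], [267.5, 243.7], [327.9, 281.4]]
[[226.9, 166.4], [237.7, 179.5]] [[214.2, 172.6], [225.0, 186.5], [195.6, 239.3], [172.2, 242.6]]
```

View pics/d43.png

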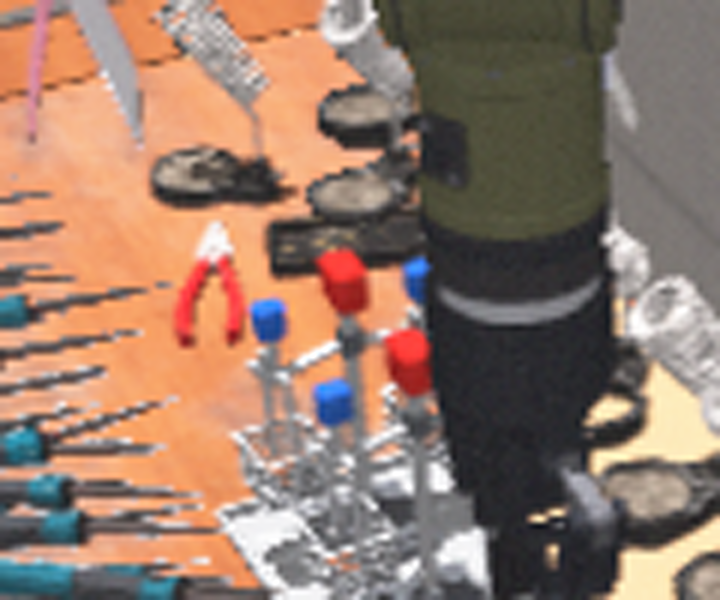

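View pics/s43.png

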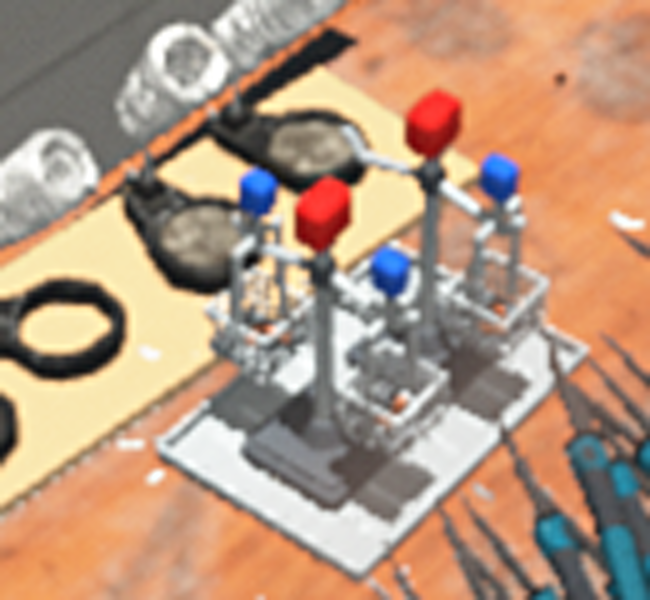

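View pics/s43f.png

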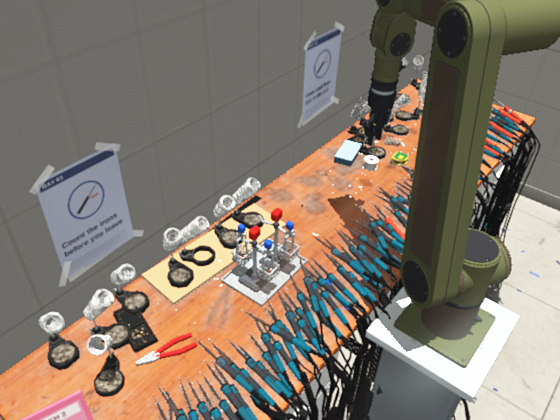

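Run:
```python
from h import *
d=cam("side");s=cam("scene")
for n,a,b in [("b1",(289.4,225.3),(225,186.5)),("b2",(241.4,228),(239.8,165.8)),("b3",(267.5,243.7),(214.2,172.6)),("kA",(276.3,214.2),(237.8,179.6)),("kB",(254.2,232.2),(226.8,166.4))]:
    print(n,tri([ray(s,*a),ray(d,*b)])[0].round(4))
for c in (s,d): print([b[0].tolist() for b in blobs(c,"blue",15)])
ctrl.job_done()
```

```text
b1 [0.4439 0.1262 0.1764]
b2 [0.5358 0.2213 0.1775]
b3 [0.4413 0.2223 0.1775]
kA [0.4907 0.126  0.1897]
kB [0.4886 0.2213 0.1895]
[[289.4, 225.4], [241.3, 228.0], [267.6, 243.9], [327.9, 281.4]]
[[214.2, 172.6], [224.9, 186.5], [195.7, 239.5], [172.3, 242.5]]
the job is handed in; nothing more can be done
```

Both hook stands are upright with their feet flat in the drip tray, and the three baskets that were there each hang from a hook of their own. I tipped each stand up on its foot edge by the red grip, re-gripped it upright, and carried it into the tray. The job was handed in at about 46 s, well inside the 210 s limit.

- **Baskets:** One of the two baskets beside the tray was knocked aside by about 2 cm during the run. I measured it again before picking it up. No fourth basket showed in any view.
- **Stands, last check:** The red grips measure 0.190 m high, against 0.188 m expected. Their positions did not change over the later pictures.
- **Baskets, last check:** The blue grips measure 0.176 to 0.178 m high, against 0.175 m expected for a loop resting on its hook. Each lies 45 to 50 mm from its post, in line with the hooks, and did not move between the last pictures.
- **Small disagreement:** The camera put the stand at the far (left) end of the tray about 5 mm nearer the robot's right than the arm's own reading at release. I hung its two baskets by the camera reading.
- **Bystanders:** The reel and cutters were not touched, and no check failed. I did not get a grip slackening that I could notice.

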